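Unstack the tooling bars into their colour cradles

TASK

Take the crosswise pile of four tooling bars apart and lay each bar lengthwise in the cradle whose end stops have its colour, flat on the cradle floor, centred and square to it. Keep every bar level and the same way up throughout, and leave the cup and the jar behind the work where they stand.

Things in the scene. Friction and masses are not known exactly. Their poses are not given: they have to be found in the camera images.
- bar_red_mid (a point): Centre (half-way up) of the red tooling bar: a loose bar, red all over, 110 long (x axis), 32 wide (y), 28 high (z) mm, about 150 g. Starts in the pile as one of two parallel bars, centre lines 74 mm apart, on a fixed black plate 126 x 126 x 8 mm (lower layer; its top is 35 mm above z = 0). Grip it across the width at mid length.
- bar_yellow_mid (a point): Centre (half-way up) of the yellow tooling bar: a loose bar, yellow all over, 110 long (x axis), 32 wide (y), 28 high (z) mm, about 150 g. Starts in the pile as one of two parallel bars, centre lines 74 mm apart, lying at right angles across the two lower bars (upper layer). Grip it across the width at mid length.
- bar_green_mid (a point): Centre (half-way up) of the green tooling bar: a loose bar, green all over, 110 long (x axis), 32 wide (y), 28 high (z) mm, about 150 g. Starts in the pile as one of two parallel bars, centre lines 74 mm apart, on a fixed black plate 126 x 126 x 8 mm (lower layer; its top is 35 mm above z = 0). Grip it across the width at mid length.
- bar_white_mid (a point): Centre (half-way up) of the white tooling bar: a loose bar, white all over, 110 long (x axis), 32 wide (y), 28 high (z) mm, about 150 g. Starts in the pile as one of two parallel bars, centre lines 74 mm apart, lying at right angles across the two lower bars (upper layer). Grip it across the width at mid length.
- cradle_red_seat (a point): Where the centre of the red bar must come: 14 mm above the floor of the red cradle, a fixed dark plate 146 long (x axis), 44 wide (y), floor at z = 33 mm, long sides open, at each end a red stop 8 mm thick rising 10 mm above the floor; 130 mm free between the stops. The bar lies along it, either way round.
- cradle_yellow_seat (a point): Where the centre of the yellow bar must come: 14 mm above the floor of the yellow cradle, a fixed dark plate 146 long (x axis), 44 wide (y), floor at z = 33 mm, long sides open, at each end a yellow stop 8 mm thick rising 10 mm above the floor; 130 mm free between the stops. The bar lies along it, either way round.
- cradle_green_seat (a point): Where the centre of the green bar must come: 14 mm above the floor of the green cradle, a fixed dark plate 146 long (x axis), 44 wide (y), floor at z = 33 mm, long sides open, at each end a green stop 8 mm thick rising 10 mm above the floor; 130 mm free between the stops. The bar lies along it, either way round.
- cradle_white_seat (a point): Where the centre of the white bar must come: 14 mm above the floor of the white cradle, a fixed dark plate 146 long (x axis), 44 wide (y), floor at z = 33 mm, long sides open, at each end a white stop 8 mm thick rising 10 mm above the floor; 130 mm free between the stops. The bar lies along it, either way round.
- mix_cup: Bystander: open beige mixing cup, 68 diameter, 50 high, standing behind the work; origin at the centre of its underside. Not to be disturbed. All the work stands on a fixed grey board whose top is at z = 27 mm. At the left rear a tall machine column rises from x = 0.62, y = 0.27 to 0.43 m: keep the arm clear of it.
- grease_jar: Bystander: white jar with grey lid, 54 diameter, 48 high, standing behind the work; origin at the centre of its underside. Not to be disturbed.

How it is judged:
At the end, for the whole second after the job is handed in: Each bar lies at rest flat in the cradle of its own colour: centre within 13 mm horizontally of the seat point and within 6 mm of its height, long axis within 0.15 rad of the cradle's, upright within 0.08 rad, slower than 20 mm/s (horizontal distance between bar_red_mid and cradle_red_seat below 0.013 m and z of bar_red_mid in the frame of cradle_red_seat between -0.006 and 0.006 m and angle between the x axis of bar_red_mid and the x axis of cradle_red_seat, either way round below 0.15 rad and angle between each of bar_red_mid, bar_yellow_mid, bar_green_mid, bar_white_mid's own z axis and vertical below 0.08 rad and linear speed of each of bar_red, bar_yellow, bar_green, bar_white below 0.02 m/s and horizontal distance between bar_yellow_mid and cradle_yellow_seat below 0.013 m and z of bar_yellow_mid in the frame of cradle_yellow_seat between -0.006 and 0.006 m and angle between the x axis of bar_yellow_mid and the x axis of cradle_yellow_seat, either way round below 0.15 rad and horizontal distance between bar_green_mid and cradle_green_seat below 0.013 m and z of bar_green_mid in the frame of cradle_green_seat between -0.006 and 0.006 m and angle between the x axis of bar_green_mid and the x axis of cradle_green_seat, either way round below 0.15 rad and horizontal distance between bar_white_mid and cradle_white_seat below 0.013 m and z of bar_white_mid in the frame of cradle_white_seat between -0.006 and 0.006 m and angle between the x axis of bar_white_mid and the x axis of cradle_white_seat, either way round below 0.15 rad); the robot touches nothing.
It fails at once if a bar is tipped (more than about 30 degrees from level) (angle between any of bar_red_mid, bar_yellow_mid, bar_green_mid, bar_white_mid's own z axis and vertical above 0.52 rad).
It fails at once if the beige cup is pushed more than 20 mm or knocked over (distance of mix_cup from where it was at the start of the episode above 0.02 m or angle between mix_cup's own z axis and vertical above 0.3 rad).
It fails at once if the jar with the grey lid is pushed more than 20 mm or knocked over (distance of grease_jar from where it was at the start of the episode above 0.02 m or angle between grease_jar's own z axis and vertical above 0.3 rad).
It also fails if it takes over 106 s, if anything falls off the work surface, if the arm or the gripper's body presses on something with over 40 N, if the wrist force passes 120 N, or if a joint passes its speed limit or range.

ROBOT

A 7-joint arm with a two-finger parallel gripper is mounted at the origin on a cart in front of the work surface, level with it; the furniture and walls round the work are solid. World frame = base frame: x ahead of the robot, y to its left, z up, the work surface at z = 0. Lengths are in m, angles in rad, forces in N, time in s.
With the tool pointing down it reaches from about 0.4 to 0.85 m from the base axis. Payload 4.5 kg.
Tool frame: the origin (TCP) lies on the centre line of the jaws, within the pads' length; the fingertips stand 11 mm ahead of it and the grasp point (between the pads) lies 8 mm behind it; z points along the fingers, x is the direction in which the jaws open and shut, and the axes are right-handed (so a half turn about z gives the same grasp; the last joint's range is limited). The gripper opens to 88 mm and grips with 3 to 60 N. Pads are 18 mm wide; open, the fingers measure 123 mm over their backs; the gripper's body (75 mm by 187 mm) begins 45 mm behind the grasp point.
Start: joints at [-1.122, 0.689, -0.195, 1.565, 0.157, 0.902, -0.215], TCP at [0.252, 0.572, 0.25] pointing down, gripper open.
Joint ranges: [-3.01, 3.01], [-0.46, 2.08], [-1.47, 1.51], [0.13, 2.56], [-1, 4.14], [0.04, 2.09], [-2.66, 2.66]. Speed limits (rad/s): [2.57, 2.57, 3.14, 3.14, 3.14, 3.14, 3.14].

INTERFACE

Orientations are given as a unit quaternion [x, y, z, w].
In Python, from plant import r, vision, order, nets gives the robot as it stands.
- The arm moves only by the tool send_rows, never from a script. Its argument "series" is a list of rows, each an object with "delta_pos": the shift along the tool's x, y, z in cm, a list of three; "turn": the turn about the tool's z in degrees; "jaw": the closure, from 0 (fully open) to 1 (shut). In form: [{"delta_pos": [x, y, z], "turn": turn, "jaw": jaw}, ...]. A call has 1 to 8 rows; each row is the pose to reach, as a shift and turn from the pose commanded when the call began, along the tool's axes at that moment; what a row does not reach only later rows make up. A row lasts 1/12 s, in which the tool goes at most 41.7 mm and 7.16 degrees, less where a joint would pass 70% of its speed; a pose out of reach is approached as far as the arm can. A call with a gripper value outside its range is refused whole. The fingers move at their own pace and stop on an object; "force" is the grip in N (left out, the last holds). Time passes only in rows, so rows that repeat a pose let the fingers close. It gives the time, the measured TCP pose, the force and the opening at its end, in the units of the state.
- r.get_state(): the state, without advancing time (a new reading comes with each control period).
- vision.snapshot(name): name is "side" or "top"; returns the picture (420x560x3 uint8, blue, green, red); there is no depth.
- vision.camera_params(name): a dict with "intrinsics" (3x3 intrinsics, pixels), "D" ([k1, k2, p1, p2, k3] as OpenCV has them; the pictures are not rectified), "extrinsics" (4x4, takes a point from world to camera coordinates). Camera axes: x right, y down, z forward; pixel columns grow to the right and rows downward; lengths in m; the calibration is good to about 2 mm. A picture is of the moment at which its call begins. camera_params takes no time and is no camera call.
- order.finish_job(): hands the job in, once; it reports no verdict.
Trained networks look in the newest picture that a camera, given by its name, has taken for a name from the list of things; names that differ only in an ending like _2 or _b are one class to them, and where a whole thing is asked for, a point or a joint stands for the part that bears it (a point fixed in the world has none). Each returns a list of dicts, best first, with "score" (0 to 1); they miss things now and then, are a little off and sometimes report something else, mostly with a low value. They report only what shows in the picture. A call takes as long as a camera call.
- nets.boxes_of(camera, label): "location" ([row, column] as shares, 0 to 1, of the picture: columns of its width, rows of its height, amid what is visible of it).
- nets.trace(camera, label): "region" (420x560 bool, what is visible of it) and "location" ([row, column] as shares, 0 to 1, of the picture: columns of its width, rows of its height, amid what is visible of it).
The state is a dict: "clock": time; "q": joint angles; "qd": joint speeds; "joint_torque": joint torques, N m; "tool_pos": TCP position; "eef_rot": TCP orientation; "contact_force": force on the tool from outside, world axes, zero at the start; "moment": the same for the moment, N m; "opening": opening from 0.0 (shut) to 1.0 (fully open).
Only numpy, scipy, OpenCV 4.12 (cv2) and the standard library are available. Lean on these libraries where they do the work, as an engineer would, in place of code of your own. Each camera call takes 0.05 s, during which the arm holds its last target.

## Working session

There is one attempt and no reset: what is moved stays moved. The work goes in short steps, Python scripts to look and compute and a tool call to move; the robot and the scene stay as the last step left them, time stands still between calls to the robot, and variables do not carry over. Pictures are saved under pics/ and viewed, and the job is handed in when it is done.

Besides the shell and the picture viewer there is one more tool, called as a command line: name --argument value ..., lists and objects as JSON in quotes. send_rows: Moves the arm, as the interface text tells. Its arguments: {"type":"object","properties":{"series":{"type":"array"},"force":{"type":"number"}},"required":["series"]}

```bash
ls; mkdir -p pics
python3 - <<'E'
from plant import r, vision, order, nets
import cv2
s=r.get_state(); print(s)
for n in ("side","top"):
    im=vision.snapshot(n); cv2.imwrite(f"pics/{n}0.png",im)
    print(n,vision.camera_params(n))
E
```

```text
pics
{'clock': 0.0, 'q': array([-1.12221969,  0.68998129, -0.19449859,  1.56636811,  0.15729241,
        0.90250889, -0.21509902]), 'qd': array([ 0.00184572, -0.0013818 ,  0.00172303,  0.00091753, -0.0007086 ,
       -0.00102502,  0.0004013 ]), 'joint_torque': array([ 8.07381202e-04, -5.27561724e+01, -1.26636062e+00, -1.53420854e+01,
       -5.25656529e-02,  6.60338905e-03,  1.63702443e-04]), 'tool_pos': array([0.25166365, 0.57140439, 0.2489049 ]), 'eef_rot': array([ 8.37531676e-01,  5.46387968e-01, -7.44065893e-04,  5.70725501e-04]), 'contact_force': array([ 0.47645789,  0.03075396, -0.06048546]), 'moment': array([-0.05484777,  0.04551643,  0.00802081]), 'opening': 0.9954368564031191}
side {'intrinsics': array([[467.06574837,   0.        , 278.52631198],
       [  0.        , 467.06574837, 204.29456208],
       [  0.        ,   0.        ,   1.        ]]), 'D': array([-0.12536836,  0.        ,  0.        ,  0.        ,  0.        ]), 'extrinsics': array([[-0.99719403,  0.07426725, -0.00940485,  0.57111488],
       [ 0.04278864,  0.46237259, -0.88565271,  0.1037511 ],
       [-0.06142645, -0.88357001, -0.46425298,  1.23064562],
       [ 0.        ,  0.        ,  0.        ,  1.        ]])}
top {'intrinsics': array([[406.49812495,   0.        , 275.96223634],
       [  0.        , 406.49812495, 212.77599171],
       [  0.        ,   0.        ,   1.        ]]), 'D': array([-0.0736415,  0.       ,  0.       ,  0.       ,  0.       ]), 'extrinsics': array([[ 4.61740065e-03, -9.99592723e-01, -2.81614622e-02,
        -5.36007878e-02],
       [-9.83279700e-01,  5.88266914e-04, -1.82100759e-01,
         5.65767054e-01],
       [ 1.82043160e-01,  2.85314263e-02, -9.82876516e-01,
         9.05350133e-01],
       [ 0.00000000e+00,  0.00000000e+00,  0.00000000e+00,
         1.00000000e+00]])}
```

View pics/side0.png

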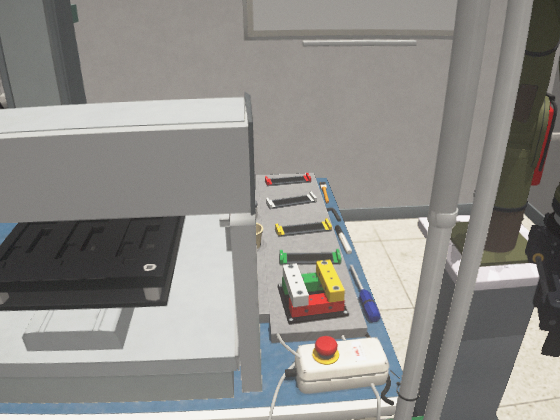

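View pics/top0.png

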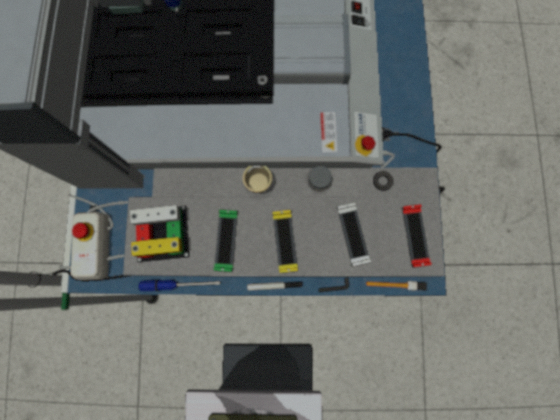

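```bash
cat > h.py <<'E'
import numpy as np, cv2
from plant import r, vision, order, nets
P={n:vision.camera_params(n) for n in ("side","top")}
def ray(n,uv):
    p=P[n];K=p["intrinsics"];E=p["extrinsics"]
    x=cv2.undistortPoints(np.array(uv,float).reshape(-1,1,2),K,p["D"]).reshape(-1,2)
    d=np.c_[x,np.ones(len(x))]@E[:3,:3]; c=-E[:3,:3].T@E[:3,3]
    return c,d
def onz(n,uv,z):
    c,d=ray(n,uv); return c+d*((z-c[2])/d[:,2])[:,None]
def proj(n,X):
    p=P[n];E=p["extrinsics"]
    return cv2.projectPoints(np.array(X,float).reshape(-1,1,3),cv2.Rodrigues(E[:3,:3])[0],E[:3,3],p["intrinsics"],p["D"])[0].reshape(-1,2)
def mask(im,c):
    h=cv2.cvtColor(im,cv2.COLOR_BGR2HSV);H,S,V=[h[...,i].astype(int) for i in range(3)]
    if c=="red": return ((H<8)|(H>172))&(S>150)&(V>70)
    if c=="green": return (H>50)&(H<80)&(S>130)&(V>50)
    if c=="yellow": return (H>20)&(H<35)&(S>150)&(V>90)
    if c=="white": return (S<40)&(V>150)
def comps(im,c,mn=15):
    n,l,st,ce=cv2.connectedComponentsWithStats(mask(im,c).astype(np.uint8),connectivity=8)
    return [(st[i],ce[i],l==i) for i in range(1,n) if st[i][4]>=mn]
E
python3 - <<'E'
from h import *
im=vision.snapshot("top")
for c in ("red","green","yellow","white"):
    for st,ce,m in comps(im,c):
        if 110<ce[0]<440 and 170<ce[1]<280: print(c,st,ce.round(1),onz("top",ce,.043)[0].round(4),onz("top",ce,.091)[0].round(4))
print(proj("top",[[.25,.57,.25],[.3,.3,.03]]))
big=cv2.resize(im[170:290,110:450],None,fx=2.3,fy=2.3,interpolation=cv2.INTER_CUBIC);cv2.imwrite("pics/topz.png",big)
c=cv2.resize(im[190:270,120:250],None,fx=6,fy=6,interpolation=cv2.INTER_CUBIC);cv2.imwrite("pics/topp.png",c)
E
```

```text
red [403 205  18   9 129] [411.6 209.2] [ 0.5758 -0.3745  0.043 ] [ 0.5664 -0.3596  0.091 ]
red [136 224  15  17 206] [142.9 231.6] [0.5217 0.2664 0.043 ] [0.5151 0.2489 0.091 ]
red [412 258  19   9 122] [420.3 261.7] [ 0.4516 -0.3882  0.043 ] [ 0.4485 -0.3726  0.091 ]
green [220 211  17   8 106] [227.8 214.2] [0.5641 0.0626 0.043 ] [0.5554 0.0554 0.091 ]
green [166 221  16  17 222] [173.3 228.9] [0.5285 0.1926 0.043 ] [0.5216 0.1788 0.091 ]
green [215 264  17   7  96] [223.1 266.7] [0.4396 0.0704 0.043 ] [0.4372 0.0628 0.091 ]
yellow [273 210  18   9 111] [281.7 214.7] [ 0.5627 -0.0658  0.043 ] [ 0.5541 -0.0665  0.091 ]
yellow [132 237  48  19 597] [155.7 246.4] [0.4865 0.2331 0.043 ] [0.4817 0.2172 0.091 ]
yellow [280 264  17   8 109] [288.  267.3] [ 0.4388 -0.0808  0.043 ] [ 0.4364 -0.0807  0.091 ]
white [339 205  17   8  58] [345.9 208.5] [ 0.5777 -0.2182  0.043 ] [ 0.5683 -0.2112  0.091 ]
white [130 206  46  17 490] [152.8 213.9] [0.5648 0.2447 0.043 ] [0.556  0.2283 0.091 ]
white [352 256  18   9  88] [360.4 260.2] [ 0.4553 -0.2486  0.043 ] [ 0.4521 -0.2401  0.091 ]
[[-54.95680479 357.26821825]
 [125.66806568 325.83427873]]
```

View pics/topp.png

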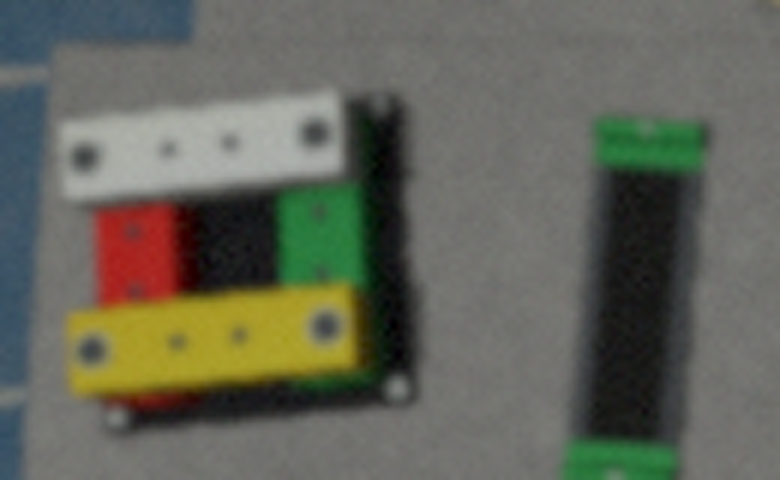

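View pics/topz.png

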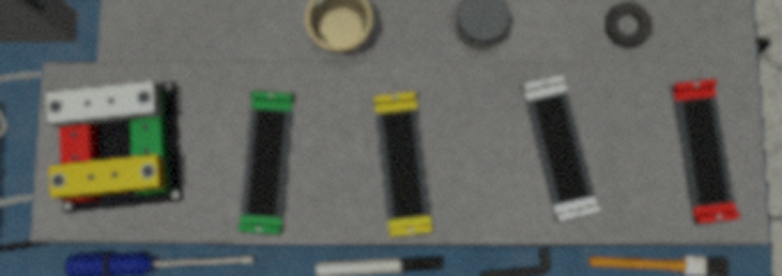

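Run:
```python
from h import *
im=cv2.imread("pics/top0.png"); 
cv2.imwrite("pics/l.png",cv2.resize(im[220:420,0:200],None,fx=4,fy=3,interpolation=cv2.INTER_CUBIC)[:600])
im=cv2.imread("pics/side0.png"); 
cv2.imwrite("pics/s.png",cv2.resize(im[165:345,240:400],None,fx=3.3,fy=3.3,interpolation=cv2.INTER_CUBIC)[:600])
for n in P: c,d=ray(n,[[280,210]]); print(n,c,d)
def vplane(n,a,b):
    c,d=ray(n,[a,b]); 
    # vertical plane through c containing both rays
    for q in d: print(n,'azimuth',np.degrees(np.arctan2(q[1],q[0])))
    return c[:2],d[:,:2].mean(0)
def inter(A,B):
    M=np.c_[A[1],-B[1]];t=np.linalg.solve(M,B[0]-A[0]);return A[0]+t[0]*A[1]
t1=vplane("top",(30,281),(10,281)); t2=vplane("top",(150,298),(30,302))
s1=vplane("side",(472,30),(420,330)); s2=vplane("side",(518,30),(470,300))
for a in(t1,t2):
  for b in (s1,s2): print(inter(a,b))
print(proj("side",[[.25,.57,.25],[.55,.2,.09]]))
```

```text
side [0.64066717 0.99697477 0.66858959] [[-0.06405017 -0.87768745 -0.47510156]]
top [ 0.39174196 -0.07974271  0.99136452] [[ 0.18880395  0.0185983  -0.98191266]]
top azimuth 89.22168296818649
top azimuth 89.37707657468663
top azimuth 94.64210243009146
top azimuth 93.84463873274352
side azimuth -116.28394383441555
side azimuth -116.04020809315702
side azimuth -121.15517078572034
side azimuth -122.0697339713396
[0.39886323 0.50519147]
[0.4000791  0.60506167]
[0.35591313 0.41783914]
[0.34848392 0.52101418]
[[546.66571174 320.34640773]
 [295.98201843 270.970429  ]]
```

View pics/l.png

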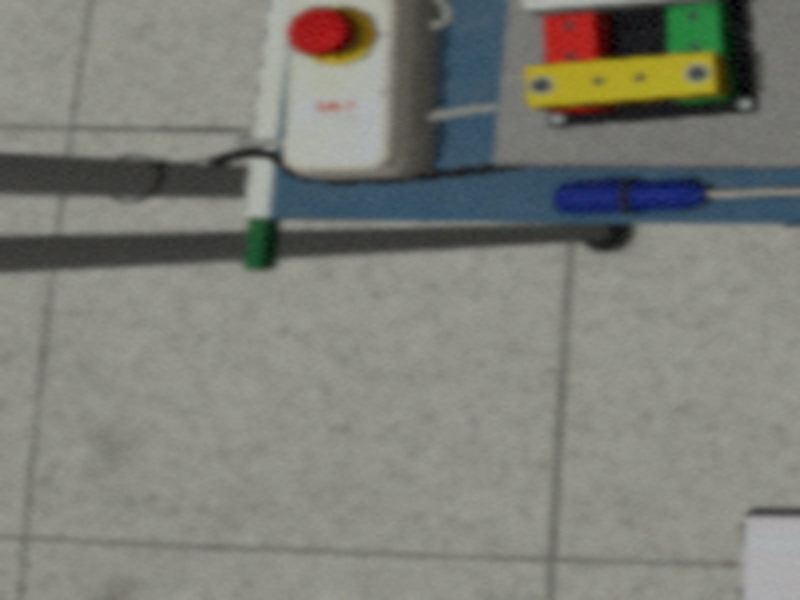

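View pics/s.png

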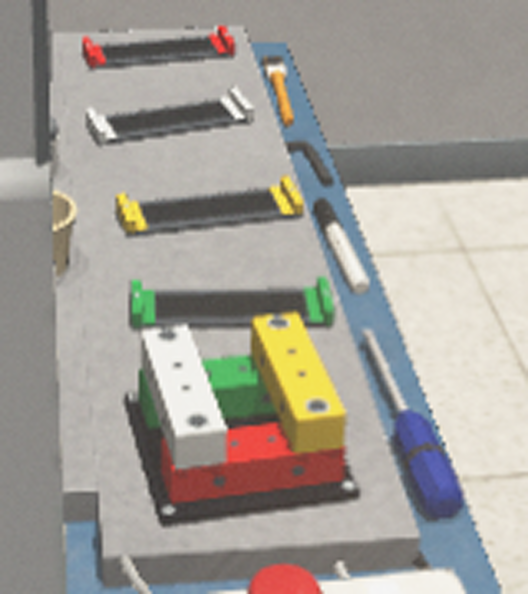

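```bash
cat >> h.py <<'E'
from scipy.optimize import minimize
def box(x,y,z,yaw,L=.110,W=.032,H=.028):
    c,s=np.cos(yaw),np.sin(yaw)
    return np.array([[x+c*a*L/2-s*b*W/2,y+s*a*L/2+c*b*W/2,z+k*H/2] for a in(-1,1) for b in(-1,1) for k in(-1,1)])
def sil(n,X,sh=3):
    S=4
    m=np.zeros((420*S,560*S),np.uint8)
    h=cv2.convexHull(((proj(n,X)+.5)*S*8).round().astype(np.int32))
    cv2.fillConvexPoly(m,h,255,shift=3); return cv2.resize(m,(560,420),interpolation=cv2.INTER_AREA)/255.
def fitbar(masks,x0,z):
    ms={n:cv2.GaussianBlur(m.astype(np.float32),(0,0),1.) for n,m in masks.items()}
    def f(p):
        return sum(((cv2.GaussianBlur(sil(n,box(p[0]/100,p[1]/100,z,p[2]/10)),(0,0),1.)-m)**2).sum() for n,m in ms.items())
    s=minimize(f,[x0[0]*100,x0[1]*100,x0[2]*10],method="Nelder-Mead",options=dict(initial_simplex=np.array([[x0[0]*100,x0[1]*100,x0[2]*10]])+np.array([[0,0,0],[.8,0,0],[0,.8,0],[0,0,.6]]),xatol=.003,fatol=.01))
    return s.x*[.01,.01,.1],s.fun
E
python3 - <<'E'
from h import *
im={n:vision.snapshot(n) for n in P}
# masks
for c,x0 in(("yellow",(.482,.217,1.63)),("white",(.556,.228,1.63))):
    M={}
    for n in P:
        pc=proj(n,[[x0[0],x0[1],.08]])[0]
        M[n]=min((k for k in comps(im[n],c,80)),key=lambda k:np.hypot(*(k[1]-pc)))[2]
        M[n]=cv2.morphologyEx(M[n].astype(np.uint8),cv2.MORPH_CLOSE,np.ones((5,5)))
    print(c,[int(m.sum()) for m in M.values()])
    for ns in(("top",),("side",),("top","side")):
        print(ns,fitbar({n:M[n] for n in ns},x0,.077))
for c in("red","green","yellow","white"):
    for n in P:
        pts=[]
        for st,ce,m in comps(im[n],c):
            X=onz(n,ce,.037)[0]
            if X[1]<.1 and X[1]>-.45 and .4<X[0]<.62: pts.append(X)
        if len(pts)==2:
            a,b=pts; d=(a-b); d=d*np.sign(d[0]); print(c,n,((a+b)/2).round(4),np.arctan2(d[1],d[0]).round(3),np.hypot(d[0],d[1]).round(4))
        else: print(c,n,pts)
E
```

```text
yellow [554, 612]
('top',) (array([0.48341239, 0.22191034, 1.67748157]), np.float64(100.51074344720763))
('side',) (array([0.47962308, 0.21800065, 1.61095762]), np.float64(139.14197803196606))
('top', 'side') (array([0.48222969, 0.22004624, 1.64337999]), np.float64(266.59434388581445))
white [114, 517]
('top',) (array([0.55906529, 0.23257517, 1.64622365]), np.float64(157.18626699900778))
('side',) (array([ 1.54958025, -0.35356379,  2.44679012]), np.float64(85.76987402303452))
('top', 'side') (array([0.55903816, 0.22803037, 1.5465883 ]), np.float64(945.5824106115408))
red side [ 0.5136 -0.378   0.037 ] 0.159 0.1297
red top [ 0.5145 -0.3833  0.037 ] 0.111 0.1256
green side [0.5051 0.0706 0.037 ] -0.11 0.1241
green top [0.5028 0.0671 0.037 ] -0.059 0.1255
yellow side [ 0.5009 -0.0654  0.037 ] 0.105 0.1265
yellow top [ 0.5015 -0.0733  0.037 ] 0.12 0.1257
white side [ 0.472  -0.1974  0.037 ] -1.27 0.4477
white top [ 0.5166 -0.236   0.037 ] 0.223 0.1244
```

```bash
cat > cr.py <<'E'
CR={"green":(.5028,.0675,-.06),"yellow":(.5013,-.073,.12),"white":(.5166,-.236,.223),"red":(.5145,-.3833,.111)}
BAR={"yellow":(.4834,.2215,1.665,.077),"white":(.558,.231,1.646,.077)}
E
python3 - <<'E'
from h import *
from cr import *
for n,(r0,r1,c0,c1) in {"top":(190,275,120,440),"side":(165,340,250,370)}.items():
    S=4
    im=cv2.imread(f"pics/{n}0.png"); big=cv2.resize(im,None,fx=S,fy=S,interpolation=cv2.INTER_CUBIC)
    def pl(X,col):
        cv2.polylines(big,[((proj(n,X)+.5)*S).round().astype(np.int32)],True,col,1)
    for c,(x,y,w) in CR.items():
        B=box(x,y,.033,w,.146,.044,0)[[0,2,6,4]]; pl(B,(255,0,255))
        B=box(x,y,.043,w,.146,.044,0)[[0,2,6,4]]; pl(B,(255,255,0))
    for c,(x,y,w,z) in BAR.items(): pl(box(x,y,z+.014,w,H=0)[[0,2,6,4]],(255,0,255))
    o=big[r0*S:r1*S,c0*S:c1*S]
    if n=="top":
        cv2.imwrite("pics/ot1.png",o[:,:640]);cv2.imwrite("pics/ot2.png",o[:,640:])
    else: cv2.imwrite("pics/os.png",cv2.resize(o,None,fx=.85,fy=.85))
E
```

```text
(no output)
```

View pics/ot1.png

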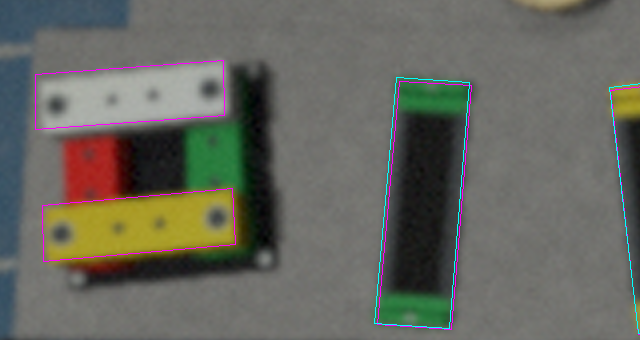

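View pics/ot2.png

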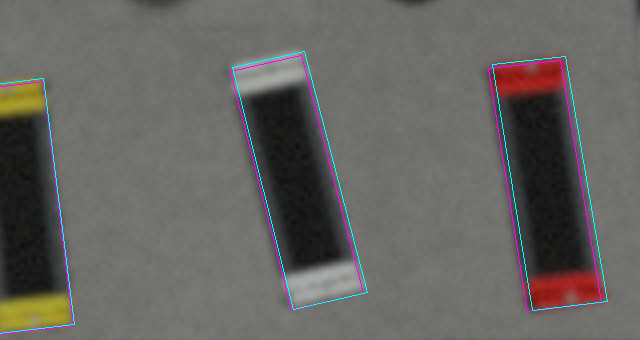

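View pics/os.png

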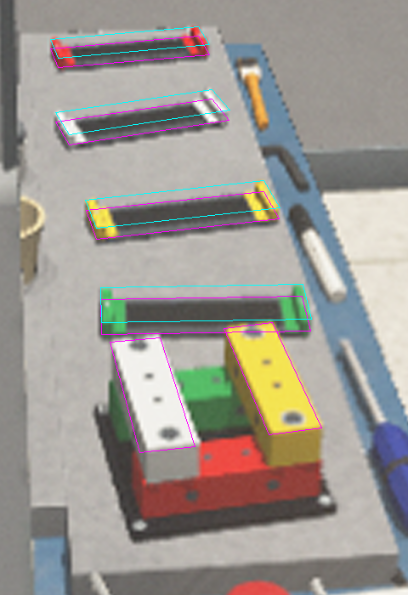

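```bash
cat > g.py <<'E'
import sys,numpy as np
from plant import r
from scipy.spatial.transform import Rotation as R
# usage: g.py "x,y,z,az_deg" ... -> deltas cm / turn deg from the present measured pose
s=r.get_state(); Rm=R.from_quat(s["eef_rot"]).as_matrix(); p=s["tool_pos"]
az=np.degrees(np.arctan2(Rm[1,0],Rm[0,0]))
print("t",round(s["clock"],2),"p",p.round(4),"az",az.round(1),"tilt",np.degrees(np.arccos(-Rm[2,2])).round(2),"F",s["contact_force"].round(1),"open_mm",round(88*s["opening"],1),"q7",s["q"][6].round(2))
for a in sys.argv[1:]:
    v=np.array([float(x) for x in a.split(",")])
    d=Rm.T@(v[:3]-p)*100; t=-((v[3]-az+180)%360-180)
    print(a,"->",d.round(2),"turn",round(t,1), "rows",int(np.ceil(max(np.linalg.norm(d)/4.17,abs(t)/7.16))))
E
python3 g.py .18,.40,.25,50 .35,.25,.25,20 .41,.24,.25,5
```

```text
t 0.25 p [0.2518 0.5717 0.2493] az 66.2 tilt 0.05 F [ 0.1  0.7 -0.5] open_mm 87.8 q7 -0.22
.18,.40,.25,50 -> [-18.61   0.35  -0.05] turn 16.2 rows 5
.35,.25,.25,20 -> [-25.49  21.95  -0.04] turn 46.2 rows 9
.41,.24,.25,5 -> [-23.99  27.85  -0.05] turn 61.2 rows 9
```

send_rows --series '[{"delta_pos":[-3.5,0,0],"turn":0,"jaw":0.4},{"delta_pos":[-7.5,0,0],"turn":4,"jaw":0.4},{"delta_pos":[-11.5,0,0],"turn":10,"jaw":0.4},{"delta_pos":[-15.5,0.2,0],"turn":16,"jaw":0.4},{"delta_pos":[-18.6,0.3,0],"turn":22,"jaw":0.4},{"delta_pos":[-19.5,3,0],"turn":28,"jaw":0.4},{"delta_pos":[-20.5,6.5,0],"turn":34,"jaw":0.4},{"delta_pos":[-21.5,10,0],"turn":40,"jaw":0.4}]'

```text
clock: 0.92
tool_pos: [0.2567, 0.3345, 0.2501]
eef_rot: [0.974, 0.226, 0.0, -0.0]
contact_force: [1.2, 1.1, -0.2]
opening: 0.598
```

```bash
python3 g.py .35,.25,.25,10 .43,.23,.25,5
```

```text
t 0.92 p [0.2567 0.3345 0.2501] az 26.1 tilt 0.06 F [ 1.2  1.1 -0.2] open_mm 52.6 q7 -0.58
.35,.25,.25,10 -> [ 4.66 11.69  0.  ] turn 16.1 rows 4
.43,.23,.25,5 -> [10.96 17.01  0.  ] turn 21.1 rows 5
```

send_rows --series '[{"delta_pos":[1.5,3.9,0],"turn":4,"jaw":0.4},{"delta_pos":[3,7.8,0],"turn":10,"jaw":0.4},{"delta_pos":[4.7,11.7,0],"turn":16,"jaw":0.4},{"delta_pos":[8,14.2,0],"turn":21,"jaw":0.4},{"delta_pos":[11,17,0],"turn":21,"jaw":0.4},{"delta_pos":[11,17,0],"turn":21,"jaw":0.4}]'

```text
clock: 1.42
tool_pos: [0.4393, 0.2273, 0.2504]
eef_rot: [0.999, 0.04, 0.004, 0.0]
contact_force: [0.3, -0.2, 0.9]
opening: 0.602
```

```bash
python3 - <<'E'
from h import *
for n in P: cv2.imwrite(f"pics/{n}1.png",vision.snapshot(n))
E
python3 g.py .483,.221,.13,5.4 .483,.221,.077,5.4
```

```text
t 1.52 p [0.4318 0.2302 0.2495] az 5.0 tilt 0.02 F [-1.   0.8  0.3] open_mm 52.9 q7 -0.44
.483,.221,.13,5.4 -> [ 5.02  1.36 11.95] turn -0.4 rows 4
.483,.221,.077,5.4 -> [ 5.02  1.36 17.25] turn -0.4 rows 5
```

View pics/top1.png

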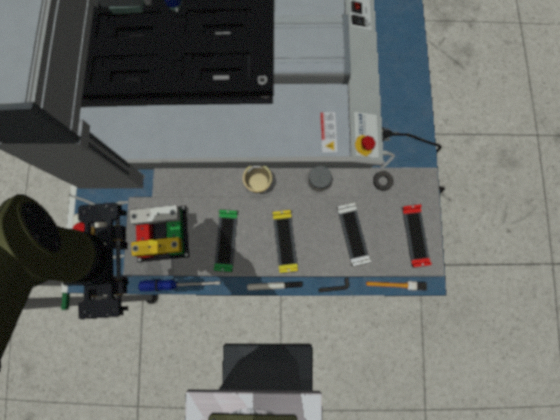

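View pics/side1.png

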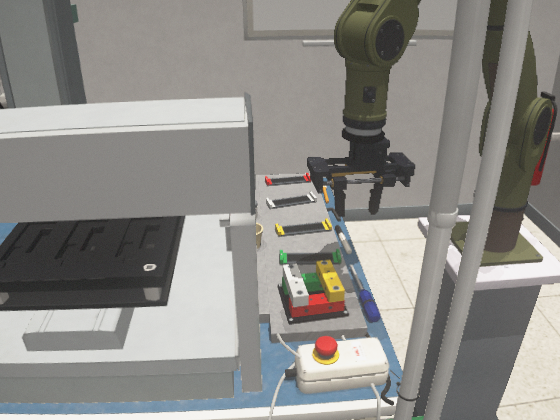

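send_rows --series '[{"delta_pos":[2.5,0.7,2],"turn":0,"jaw":0.4},{"delta_pos":[5,1.35,5],"turn":0,"jaw":0.4},{"delta_pos":[5,1.35,9],"turn":0,"jaw":0.4},{"delta_pos":[5,1.35,12],"turn":0,"jaw":0.4},{"delta_pos":[5,1.35,12],"turn":0,"jaw":0.4}]'

```text
clock: 1.93
tool_pos: [0.4766, 0.2219, 0.1249]
eef_rot: [0.999, 0.047, -0.005, 0.002]
contact_force: [-0.4, 0.1, -0.8]
opening: 0.598
```

```bash
python3 - <<'E'
from h import *
for n in P: cv2.imwrite(f"pics/{n}2.png",vision.snapshot(n))
im=cv2.imread("pics/side2.png");cv2.imwrite("pics/s2.png",cv2.resize(im[150:340,240:430],None,fx=3,fy=3,interpolation=cv2.INTER_CUBIC))
E
python3 g.py .483,.221,.078,5.4
```

```text
t 2.03 p [0.4797 0.223  0.1296] az 5.4 tilt 0.18 F [ 0.3  0.1 -0. ] open_mm 52.9 q7 -0.36
.483,.221,.078,5.4 -> [0.33 0.23 5.16] turn -0.0 rows 2
```

View pics/s2.png

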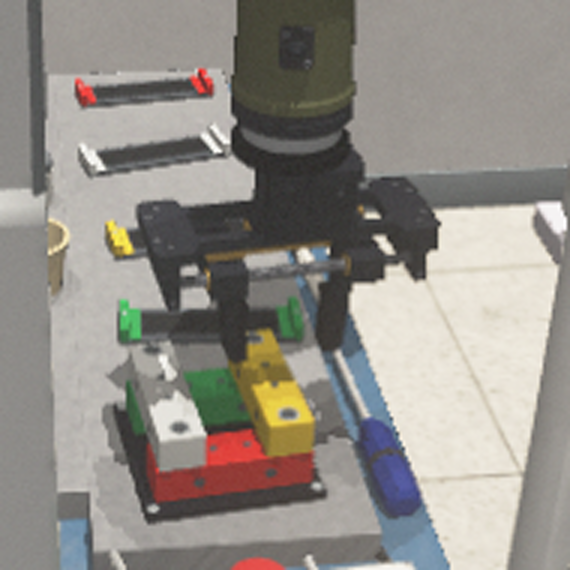

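send_rows --series '[{"delta_pos":[0,0,0],"turn":0,"jaw":0.4},{"delta_pos":[0,0,2],"turn":0,"jaw":0.4},{"delta_pos":[0,0,4],"turn":0,"jaw":0.4},{"delta_pos":[0,0,5.1],"turn":0,"jaw":0.4},{"delta_pos":[0,0,5.1],"turn":0,"jaw":0.4},{"delta_pos":[0,0,5.1],"turn":0,"jaw":0.4}]'

```text
clock: 2.53
tool_pos: [0.4819, 0.2226, 0.0798]
eef_rot: [0.999, 0.046, 0.0, -0.0]
contact_force: [0.4, -0.3, -0.4]
opening: 0.599
```

```bash
python3 g.py .483,.221,.078,5.4
```

```text
t 2.53 p [0.4819 0.2226 0.0798] az 5.3 tilt 0.07 F [ 0.4 -0.3 -0.4] open_mm 52.7 q7 -0.36
.483,.221,.078,5.4 -> [0.1  0.17 0.18] turn -0.1 rows 1
```

send_rows --series '[{"delta_pos":[0.05,0.1,0.1],"turn":0,"jaw":0.6},{"delta_pos":[0.05,0.1,0.1],"turn":0,"jaw":0.8},{"delta_pos":[0.05,0.1,0.1],"turn":0,"jaw":0.8},{"delta_pos":[0.05,0.1,0.1],"turn":0,"jaw":0.8},{"delta_pos":[0.05,0.1,0.1],"turn":0,"jaw":0.8},{"delta_pos":[0.05,0.1,0.1],"turn":0,"jaw":0.8}]' --force 35

```text
clock: 3.03
tool_pos: [0.4826, 0.2214, 0.0785]
eef_rot: [0.999, 0.046, 0.001, -0.0]
contact_force: [-0.1, 0.3, 6.9]
opening: 0.36
```

```bash
python3 g.py .483,.221,.14,5.4
```

```text
t 3.03 p [0.4826 0.2214 0.0785] az 5.2 tilt 0.08 F [-0.1  0.3  6.9] open_mm 31.6 q7 -0.36
.483,.221,.14,5.4 -> [ 0.04  0.04 -6.15] turn -0.2 rows 2
```

send_rows --series '[{"delta_pos":[0,0,-0.5],"turn":0,"jaw":0.8},{"delta_pos":[0,0,-1.5],"turn":0,"jaw":0.8},{"delta_pos":[0,0,-3],"turn":0,"jaw":0.8},{"delta_pos":[0,0,-5],"turn":0,"jaw":0.8},{"delta_pos":[0,0,-7],"turn":0,"jaw":0.8},{"delta_pos":[0,0,-9],"turn":0,"jaw":0.8},{"delta_pos":[0,0,-9],"turn":0,"jaw":0.8}]'

```text
clock: 3.62
tool_pos: [0.484, 0.2221, 0.1714]
eef_rot: [0.999, 0.045, 0.003, -0.001]
contact_force: [0.3, -0.0, -1.5]
opening: 0.36
```

```bash
python3 - <<'E'
from h import *
for n in P: cv2.imwrite(f"pics/{n}3.png",vision.snapshot(n))
a=cv2.imread("pics/side3.png");b=cv2.imread("pics/top3.png");
cv2.imwrite("pics/c3.png",np.hstack([cv2.resize(a[160:340,250:400],None,fx=2.6,fy=2.6),cv2.resize(b[150:330,60:210],None,fx=2.6,fy=2.6)]))
E
python3 g.py .49,.0,.17,-40 .5013,-.073,.12,-83.2 .5013,-.073,.0485,-83.2
```

```text
t 3.72 p [0.4823 0.2214 0.1683] az 5.2 tilt 0.09 F [-0.5 -0.1 -1.7] open_mm 31.3 q7 -0.36
.49,.0,.17,-40 -> [-1.26 22.12 -0.18] turn 45.2 rows 7
.5013,-.073,.12,-83.2 -> [-0.8  29.49  4.81] turn 88.4 rows 13
.5013,-.073,.0485,-83.2 -> [-0.81 29.5  11.96] turn 88.4 rows 13
```

View pics/c3.png

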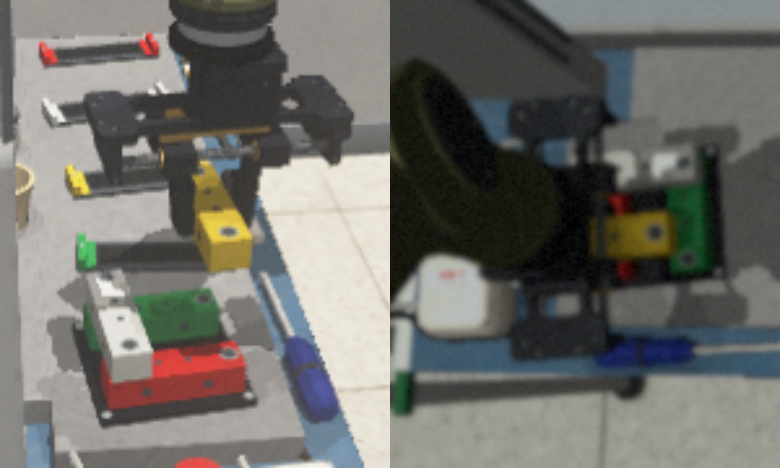

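send_rows --series '[{"delta_pos":[0,1,0],"turn":5,"jaw":0.8},{"delta_pos":[-0.2,3.5,0],"turn":11,"jaw":0.8},{"delta_pos":[-0.4,6,0],"turn":18,"jaw":0.8},{"delta_pos":[-0.6,9,0],"turn":25,"jaw":0.8},{"delta_pos":[-0.8,12,0],"turn":32,"jaw":0.8},{"delta_pos":[-1,15,0],"turn":39,"jaw":0.8},{"delta_pos":[-1.2,18,0],"turn":46,"jaw":0.8},{"delta_pos":[-1.2,20.5,0],"turn":53,"jaw":0.8}]'

```text
clock: 4.38
tool_pos: [0.4874, 0.0136, 0.1666]
eef_rot: [0.913, -0.408, -0.001, 0.001]
contact_force: [-0.3, 0.1, -1.4]
opening: 0.358
```

```bash
python3 g.py .5013,-.073,.12,-83.2
```

```text
t 4.38 p [0.4874 0.0136 0.1666] az -48.2 tilt 0.19 F [-0.3  0.1 -1.4] open_mm 31.5 q7 -0.63
.5013,-.073,.12,-83.2 -> [7.38 4.72 4.66] turn 35.0 rows 5
```

send_rows --series '[{"delta_pos":[1.8,1.2,0.5],"turn":7,"jaw":0.8},{"delta_pos":[3.6,2.4,1.5],"turn":14,"jaw":0.8},{"delta_pos":[5.4,3.5,2.5],"turn":21,"jaw":0.8},{"delta_pos":[6.8,4.4,3.5],"turn":28,"jaw":0.8},{"delta_pos":[7.4,4.7,4.5],"turn":35,"jaw":0.8},{"delta_pos":[7.4,4.7,4.6],"turn":35,"jaw":0.8},{"delta_pos":[7.4,4.7,4.6],"turn":35,"jaw":0.8}]'

```text
clock: 4.97
tool_pos: [0.5026, -0.0701, 0.1203]
eef_rot: [0.751, -0.66, -0.001, 0.001]
contact_force: [-0.5, 0.3, -2.0]
opening: 0.362
```

```bash
python3 - <<'E'
from h import *
for n in P: cv2.imwrite(f"pics/{n}4.png",vision.snapshot(n))
a=cv2.imread("pics/side4.png");b=cv2.imread("pics/top4.png");
cv2.imwrite("pics/c4.png",np.hstack([cv2.resize(a[160:310,250:400],None,fx=2.6,fy=2.6),cv2.resize(b[150:300,210:360],None,fx=2.6,fy=2.6)]))
E
python3 g.py .5013,-.073,.0485,-83.2
```

```text
t 5.07 p [ 0.5034 -0.0692  0.1214] az -82.5 tilt 0.1 F [-0.3 -0.8 -1.4] open_mm 31.6 q7 -0.84
.5013,-.073,.0485,-83.2 -> [0.36 0.25 7.29] turn 0.7 rows 2
```

View pics/c4.png

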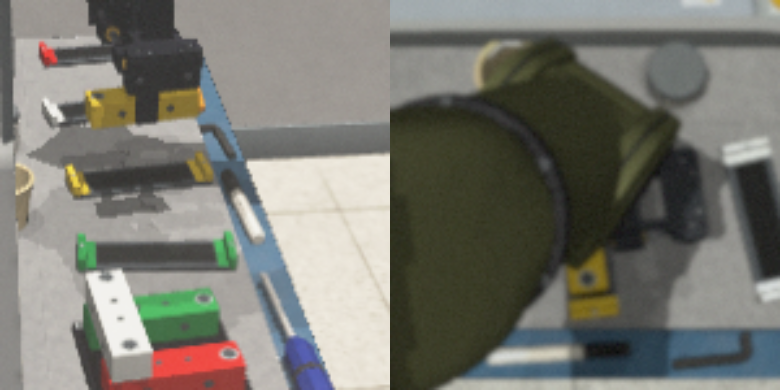

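send_rows --series '[{"delta_pos":[0.3,0.2,2],"turn":0.7,"jaw":0.8},{"delta_pos":[0.35,0.25,4],"turn":0.7,"jaw":0.8},{"delta_pos":[0.35,0.25,5.5],"turn":0.7,"jaw":0.8},{"delta_pos":[0.35,0.25,6.5],"turn":0.7,"jaw":0.8},{"delta_pos":[0.35,0.25,7],"turn":0.7,"jaw":0.8},{"delta_pos":[0.35,0.25,7.1],"turn":0.7,"jaw":0.8},{"delta_pos":[0.35,0.25,7.1],"turn":0.7,"jaw":0.8}]'

```text
clock: 5.65
tool_pos: [0.5021, -0.0738, 0.051]
eef_rot: [0.747, -0.665, 0.0, -0.0]
contact_force: [0.0, 0.0, -1.6]
opening: 0.363
```

```bash
python3 - <<'E'
from h import *
for n in P: cv2.imwrite(f"pics/{n}5.png",vision.snapshot(n))
a=cv2.imread("pics/side5.png");b=cv2.imread("pics/top5.png");
cv2.imwrite("pics/c5.png",np.hstack([cv2.resize(a[160:310,250:400],None,fx=2.6,fy=2.6),cv2.resize(b[150:300,210:360],None,fx=2.6,fy=2.6)]))
E
python3 g.py .5013,-.073,.0485,-83.2
```

```text
t 5.75 p [ 0.5024 -0.0741  0.0514] az -83.4 tilt 0.08 F [ 0.6  0.2 -1.5] open_mm 31.5 q7 -0.8
.5013,-.073,.0485,-83.2 -> [-0.12  0.09  0.29] turn -0.2 rows 1
```

View pics/c5.png

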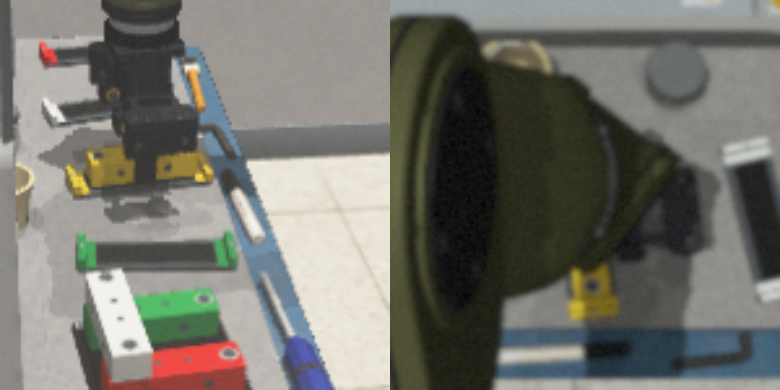

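send_rows --series '[{"delta_pos":[-0.1,0.05,0.15],"turn":-0.2,"jaw":0.8},{"delta_pos":[-0.1,0.05,0.27],"turn":-0.2,"jaw":0.8},{"delta_pos":[-0.1,0.05,0.27],"turn":-0.2,"jaw":0.8},{"delta_pos":[-0.1,0.05,0.27],"turn":-0.2,"jaw":0.4},{"delta_pos":[-0.1,0.05,0.27],"turn":-0.2,"jaw":0.4},{"delta_pos":[-0.1,0.05,0.27],"turn":-0.2,"jaw":0.4},{"delta_pos":[-0.1,0.05,-1],"turn":-0.2,"jaw":0.4},{"delta_pos":[-0.1,0.05,-4],"turn":-0.2,"jaw":0.4}]'

```text
clock: 6.42
tool_pos: [0.4994, -0.0729, 0.0888]
eef_rot: [0.747, -0.664, -0.003, 0.001]
contact_force: [-0.2, 0.6, -0.0]
opening: 0.602
```

```bash
python3 g.py .5013,-.073,.15,-83 .53,.05,.16,-50  .558,.219,.16,4.3
```

```text
t 6.42 p [ 0.4994 -0.0729  0.0888] az -83.3 tilt 0.33 F [-0.2  0.6 -0. ] open_mm 53.0 q7 -0.82
.5013,-.073,.15,-83 -> [ 0.02 -0.16 -6.12] turn -0.3 rows 2
.53,.05,.16,-50 -> [-11.86  -4.44  -7.13] turn -33.3 rows 5
.558,.219,.16,4.3 -> [-28.32  -9.2   -7.12] turn -87.6 rows 13
```

send_rows --series '[{"delta_pos":[0,0,-3.5],"turn":0,"jaw":0.4},{"delta_pos":[-1,0,-6.5],"turn":-6,"jaw":0.4},{"delta_pos":[-4,0,-7.2],"turn":-13,"jaw":0.4},{"delta_pos":[-8,-0.2,-7.2],"turn":-20,"jaw":0.4},{"delta_pos":[-12,-0.7,-7.2],"turn":-27,"jaw":0.4},{"delta_pos":[-16,-1.2,-7.2],"turn":-34,"jaw":0.4},{"delta_pos":[-20,-1.8,-7.2],"turn":-41,"jaw":0.4},{"delta_pos":[-23,-2.2,-7.2],"turn":-48,"jaw":0.4}]'

```text
clock: 7.08
tool_pos: [0.4956, 0.1619, 0.1627]
eef_rot: [0.954, -0.299, -0.0, -0.001]
contact_force: [0.1, 0.2, 0.1]
opening: 0.603
```

```bash
python3 - <<'E'
from h import *
for n in ["top"]:
    im=vision.snapshot(n);cv2.imwrite(f"pics/{n}6.png",im)
E
python3 g.py .49,.211,.16,4.3
```

```text
t 7.13 p [0.4955 0.169  0.1625] az -33.9 tilt 0.4 F [ 0.8  5.8 -0.2] open_mm 52.8 q7 -0.7
.49,.211,.16,4.3 -> [-2.79 -3.18  0.28] turn -38.2 rows 6
```

View pics/top6.png

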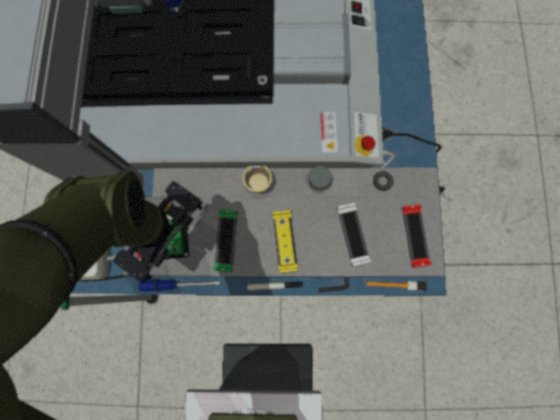

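send_rows --series '[{"delta_pos":[-1,-1.1,0],"turn":-6,"jaw":0.4},{"delta_pos":[-2,-2.2,0],"turn":-13,"jaw":0.4},{"delta_pos":[-2.8,-3.2,0],"turn":-20,"jaw":0.4},{"delta_pos":[-2.8,-3.2,0],"turn":-27,"jaw":0.4},{"delta_pos":[-2.8,-3.2,0],"turn":-34,"jaw":0.4},{"delta_pos":[-2.8,-3.2,0],"turn":-38.2,"jaw":0.4},{"delta_pos":[-2.8,-3.2,0],"turn":-38.2,"jaw":0.4},{"delta_pos":[-2.8,-3.2,0],"turn":-38.2,"jaw":0.4}]'

```text
clock: 7.8
tool_pos: [0.4917, 0.1996, 0.1627]
eef_rot: [1.0, 0.024, -0.0, 0.0]
contact_force: [-0.2, 0.5, -0.8]
opening: 0.596
```

```bash
python3 - <<'E'
from h import *
im={n:vision.snapshot(n) for n in P}
for n in P: cv2.imwrite(f"pics/{n}7.png",im[n])
a=im["side"];b=im["top"]
cv2.imwrite("pics/c7.png",np.hstack([cv2.resize(a[160:340,250:400],None,fx=2.6,fy=2.6),cv2.resize(b[150:330,60:210],None,fx=2.6,fy=2.6)]))
E
python3 g.py .559,.215,.16,4.3 .559,.215,.13,4.3 .559,.215,.0785,4.3
```

```text
t 7.9 p [0.4917 0.1997 0.1627] az 2.8 tilt 0.01 F [ 0.8 -0.7 -0.7] open_mm 52.5 q7 -0.35
.559,.215,.16,4.3 -> [ 6.79 -1.2   0.27] turn -1.5 rows 2
.559,.215,.13,4.3 -> [ 6.79 -1.2   3.27] turn -1.5 rows 2
.559,.215,.0785,4.3 -> [ 6.79 -1.2   8.42] turn -1.5 rows 3
```

View pics/c7.png

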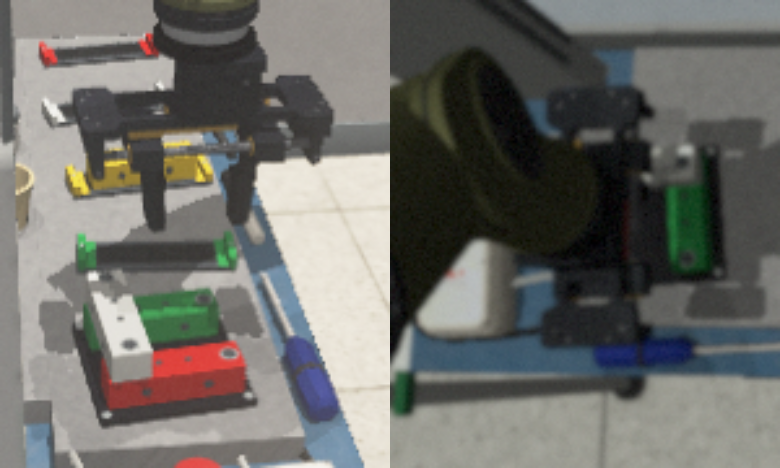

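send_rows --series '[{"delta_pos":[2,-0.4,0],"turn":-1.5,"jaw":0.4},{"delta_pos":[4,-0.7,0],"turn":-1.5,"jaw":0.4},{"delta_pos":[5.8,-1.1,0],"turn":-1.6,"jaw":0.4},{"delta_pos":[6.7,-1.2,0],"turn":-1.6,"jaw":0.4},{"delta_pos":[6.8,-1.2,0.5],"turn":-1.6,"jaw":0.4},{"delta_pos":[6.8,-1.2,2],"turn":-1.6,"jaw":0.4},{"delta_pos":[6.8,-1.2,3.2],"turn":-1.6,"jaw":0.4},{"delta_pos":[6.8,-1.2,3.2],"turn":-1.6,"jaw":0.4}]'

```text
clock: 8.57
tool_pos: [0.5563, 0.2147, 0.128]
eef_rot: [0.999, 0.039, -0.003, 0.001]
contact_force: [-0.2, 0.3, -0.6]
opening: 0.603
```

```bash
python3 - <<'E'
from h import *
im={n:vision.snapshot(n) for n in P}
for n in P: cv2.imwrite(f"pics/{n}8.png",im[n])
a=im["side"];b=im["top"]
cv2.imwrite("pics/c8.png",np.hstack([cv2.resize(a[160:340,250:400],None,fx=2.6,fy=2.6),cv2.resize(b[120:300,60:210],None,fx=2.6,fy=2.6)]))
E
python3 g.py  .559,.215,.0785,4.6
```

```text
t 8.67 p [0.5579 0.2152 0.13  ] az 4.5 tilt 0.13 F [-0.2  0.7 -1.4] open_mm 52.9 q7 -0.31
.559,.215,.0785,4.6 -> [0.11 0.03 5.15] turn -0.1 rows 2
```

View pics/c8.png

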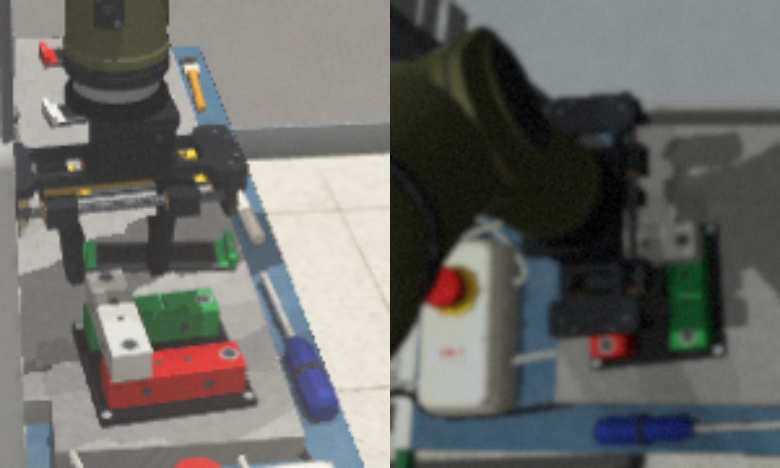

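Run:
```python
from h import *
print("post",onz("side",[[258,388],[236,392]],0))
for z in(0,.027,.1,.15,.2): print(z,onz("top",[[200,167],[200,160],[145,185],[145,165]],z).round(3)[:,:2].tolist())
b=cv2.imread("pics/top7.png");cv2.imwrite("pics/tt.png",cv2.resize(b[120:220,60:260],None,fx=4,fy=4))
a=cv2.imread("pics/side8.png");cv2.imwrite("pics/ss.png",cv2.resize(a[140:400,180:320],None,fx=2.3*1.5,fy=2.3))
```

```text
post [[0.64107055 0.42483203 0.        ]
 [0.6802806  0.43098893 0.        ]]
0 [[0.695, 0.144], [0.713, 0.145], [0.648, 0.285], [0.701, 0.288]]
0.027 [[0.686, 0.138], [0.704, 0.139], [0.641, 0.275], [0.693, 0.278]]
0.1 [[0.664, 0.121], [0.681, 0.122], [0.622, 0.248], [0.67, 0.251]]
0.15 [[0.649, 0.11], [0.665, 0.111], [0.609, 0.229], [0.654, 0.233]]
0.2 [[0.633, 0.099], [0.648, 0.099], [0.596, 0.211], [0.639, 0.214]]
```

View pics/tt.png

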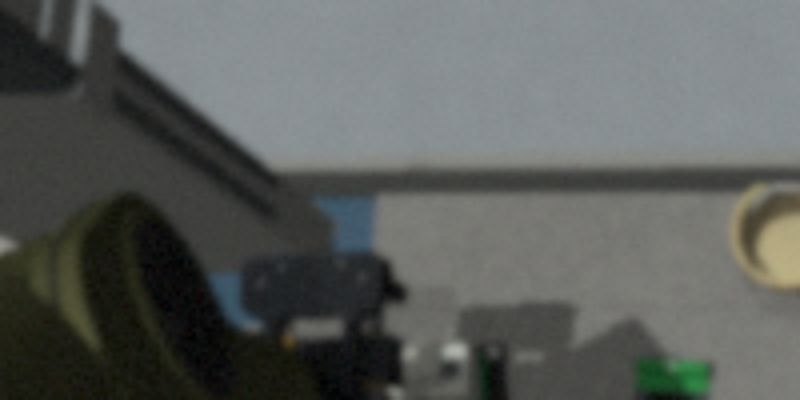

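View pics/ss.png

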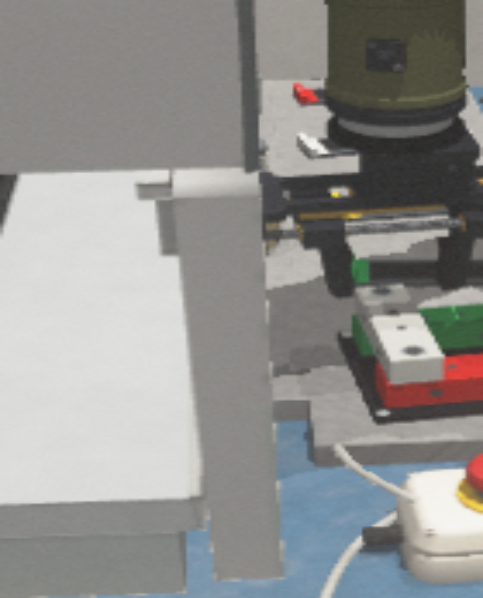

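send_rows --series '[{"delta_pos":[0.05,0,1.5],"turn":0,"jaw":0.4},{"delta_pos":[0.05,0,3.5],"turn":0,"jaw":0.4},{"delta_pos":[0.05,0,4.8],"turn":0,"jaw":0.4},{"delta_pos":[0.05,0,5.2],"turn":0,"jaw":0.4},{"delta_pos":[0.05,0,5.2],"turn":0,"jaw":0.4},{"delta_pos":[0.05,0,5.2],"turn":0,"jaw":0.4}]'

```text
clock: 9.17
tool_pos: [0.5597, 0.2157, 0.0792]
eef_rot: [0.999, 0.04, 0.0, -0.0]
contact_force: [-0.8, 0.3, 0.5]
opening: 0.6
```

send_rows --series '[{"delta_pos":[0,0,0],"turn":0,"jaw":0.6},{"delta_pos":[0,0,0],"turn":0,"jaw":0.8},{"delta_pos":[0,0,0],"turn":0,"jaw":0.8},{"delta_pos":[0,0,0],"turn":0,"jaw":0.8},{"delta_pos":[0,0,0],"turn":0,"jaw":0.8},{"delta_pos":[0,0,0],"turn":0,"jaw":0.8}]' --force 35

```text
clock: 9.67
tool_pos: [0.5594, 0.2157, 0.0794]
eef_rot: [0.999, 0.04, 0.0, -0.0]
contact_force: [-2.2, -0.9, 5.9]
opening: 0.362
```

```bash
python3 g.py  .559,.215,.0785,4.6
```

```text
t 9.67 p [0.5594 0.2157 0.0794] az 4.5 tilt 0.01 F [-2.2 -0.9  5.9] open_mm 31.8 q7 -0.3
.559,.215,.0785,4.6 -> [-0.05  0.06  0.09] turn -0.1 rows 1
```

send_rows --series '[{"delta_pos":[0,0,-0.5],"turn":0,"jaw":0.8},{"delta_pos":[0,0,-1.5],"turn":0,"jaw":0.8},{"delta_pos":[0,0,-3],"turn":0,"jaw":0.8},{"delta_pos":[-0.5,0,-5],"turn":0,"jaw":0.8},{"delta_pos":[-2,0,-7],"turn":0,"jaw":0.8},{"delta_pos":[-4,0,-9],"turn":0,"jaw":0.8},{"delta_pos":[-5,0,-9],"turn":0,"jaw":0.8},{"delta_pos":[-5,0,-9],"turn":0,"jaw":0.8}]'

```text
clock: 10.33
tool_pos: [0.5079, 0.2118, 0.1704]
eef_rot: [0.999, 0.04, -0.0, -0.0]
contact_force: [-0.5, 0.2, -1.3]
opening: 0.363
```

```bash
python3 - <<'E'
from h import *
im={n:vision.snapshot(n) for n in P}
for n in P: cv2.imwrite(f"pics/{n}9.png",im[n])
a=im["side"];b=im["top"]
cv2.imwrite("pics/c9.png",np.hstack([cv2.resize(a[160:340,250:400],None,fx=2.6,fy=2.6),cv2.resize(b[150:330,60:210],None,fx=2.6,fy=2.6)]))
E
python3 g.py  .48,.05,.168,-45 .50,-.236,.168,-77.5
```

```text
t 10.43 p [0.5101 0.2118 0.1692] az 4.5 tilt 0.07 F [ 0.2 -0.  -1.1] open_mm 31.8 q7 -0.33
.48,.05,.168,-45 -> [-4.29 15.89  0.11] turn 49.5 rows 7
.50,-.236,.168,-77.5 -> [-4.56 44.56  0.1 ] turn 82.0 rows 12
```

View pics/c9.png

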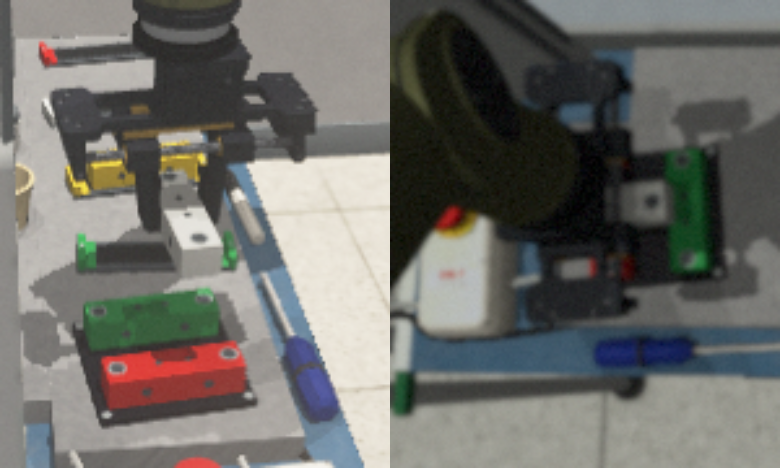

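send_rows --series '[{"delta_pos":[-0.5,1,0],"turn":5,"jaw":0.8},{"delta_pos":[-1,3.5,0],"turn":11,"jaw":0.8},{"delta_pos":[-1.6,6.5,0],"turn":18,"jaw":0.8},{"delta_pos":[-2.2,10,0],"turn":25,"jaw":0.8},{"delta_pos":[-2.8,13.5,0],"turn":32,"jaw":0.8},{"delta_pos":[-3.4,17,0],"turn":39,"jaw":0.8},{"delta_pos":[-4,20.5,0],"turn":46,"jaw":0.8},{"delta_pos":[-4.5,24,0],"turn":53,"jaw":0.8}]'

```text
clock: 11.1
tool_pos: [0.4843, -0.0332, 0.1683]
eef_rot: [0.911, -0.413, 0.0, 0.0]
contact_force: [-0.2, 0.1, -1.4]
opening: 0.361
```

```bash
python3 g.py .5015,-.2394,.13,-77.6
```

```text
t 11.1 p [ 0.4843 -0.0332  0.1683] az -48.8 tilt 0.03 F [-0.2  0.1 -1.4] open_mm 31.8 q7 -0.55
.5015,-.2394,.13,-77.6 -> [16.65 12.28  3.83] turn 28.8 rows 6
```

send_rows --series '[{"delta_pos":[2.8,2.1,0],"turn":6,"jaw":0.8},{"delta_pos":[5.6,4.2,0],"turn":12,"jaw":0.8},{"delta_pos":[8.4,6.3,0.5],"turn":18,"jaw":0.8},{"delta_pos":[11.2,8.4,1.5],"turn":24,"jaw":0.8},{"delta_pos":[14,10.4,2.5],"turn":28.8,"jaw":0.8},{"delta_pos":[16,11.8,3.5],"turn":28.8,"jaw":0.8},{"delta_pos":[16.6,12.2,3.8],"turn":28.8,"jaw":0.8},{"delta_pos":[16.6,12.2,3.8],"turn":28.8,"jaw":0.8}]'

```text
clock: 11.77
tool_pos: [0.5023, -0.2396, 0.1295]
eef_rot: [0.78, -0.626, 0.0, 0.001]
contact_force: [-0.0, 0.1, -1.7]
opening: 0.361
```

```bash
python3 - <<'E'
from h import *
im={n:vision.snapshot(n) for n in P}
a=im["side"];b=im["top"]
cv2.imwrite("pics/c10.png",np.hstack([cv2.resize(a[130:280,250:400],None,fx=2.6,fy=2.6),cv2.resize(b[150:300,270:420],None,fx=2.6,fy=2.6)]))
E
python3 g.py .5015,-.2394,.0505,-77.6
```

```text
t 11.87 p [ 0.5027 -0.2353  0.1302] az -77.2 tilt 0.1 F [ 0.7  0.5 -2.4] open_mm 31.8 q7 -0.58
.5015,-.2394,.0505,-77.6 -> [0.39 0.21 7.97] turn 0.4 rows 2
```

View pics/c10.png

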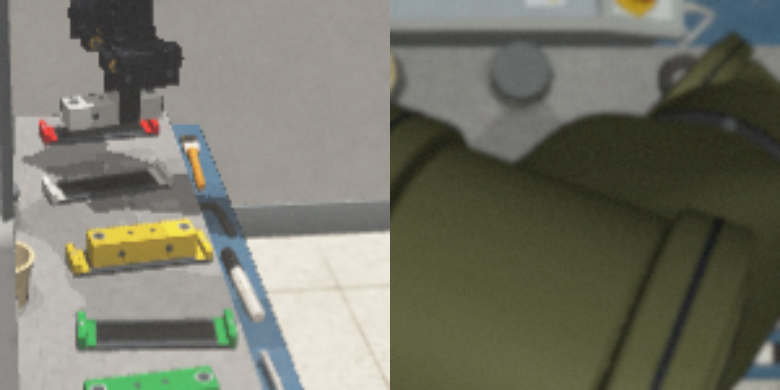

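send_rows --series '[{"delta_pos":[0.3,0.2,2],"turn":0.4,"jaw":0.8},{"delta_pos":[0.35,0.2,4],"turn":0.4,"jaw":0.8},{"delta_pos":[0.35,0.2,6],"turn":0.4,"jaw":0.8},{"delta_pos":[0.35,0.2,7.2],"turn":0.4,"jaw":0.8},{"delta_pos":[0.35,0.2,7.7],"turn":0.4,"jaw":0.8},{"delta_pos":[0.35,0.2,7.8],"turn":0.4,"jaw":0.8},{"delta_pos":[0.35,0.2,7.8],"turn":0.4,"jaw":0.8}]'

```text
clock: 12.45
tool_pos: [0.5018, -0.2396, 0.0531]
eef_rot: [0.779, -0.627, 0.0, -0.0]
contact_force: [-1.1, -0.3, -0.8]
opening: 0.361
```

```bash
python3 - <<'E'
from h import *
a=vision.snapshot("side")
big=cv2.resize(a,None,fx=7,fy=7,interpolation=cv2.INTER_CUBIC)
def pl(X,col): cv2.polylines(big,[((proj("side",X)+.5)*7).round().astype(np.int32)],True,col,1)
pl(box(.5166,-.236,.033,.217,.146,.044,0)[[0,2,6,4]],(255,0,255))
pl(box(.5166,-.236,.033,.217,.13,.044,0)[[0,2,6,4]],(255,0,255))
pl(box(.5166,-.236,.063,.217,H=0)[[0,2,6,4]],(255,255,0))
cv2.imwrite("pics/c11.png",big[180*7:222*7,245*7:345*7])
E
python3 g.py .5015,-.2394,.0494,-77.6
```

```text
t 12.5 p [ 0.502  -0.24    0.0535] az -77.6 tilt 0.07 F [ 1.   0.4 -1.4] open_mm 31.9 q7 -0.53
.5015,-.2394,.0494,-77.6 -> [-0.07  0.04  0.41] turn -0.0 rows 1
```

View pics/c11.png

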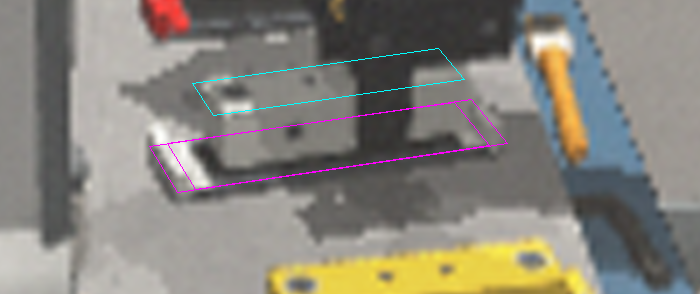

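send_rows --series '[{"delta_pos":[-0.05,0,0.2],"turn":0,"jaw":0.8},{"delta_pos":[-0.05,0,0.4],"turn":0,"jaw":0.8},{"delta_pos":[-0.05,0,0.4],"turn":0,"jaw":0.8},{"delta_pos":[-0.05,0,0.4],"turn":0,"jaw":0.4},{"delta_pos":[-0.05,0,0.4],"turn":0,"jaw":0.4},{"delta_pos":[-0.05,0,0.4],"turn":0,"jaw":0.4},{"delta_pos":[-0.05,0,-1],"turn":0,"jaw":0.4},{"delta_pos":[-0.05,0,-4],"turn":0,"jaw":0.4}]'

```text
clock: 13.17
tool_pos: [0.4993, -0.2386, 0.0905]
eef_rot: [0.779, -0.627, -0.003, 0.001]
contact_force: [-0.0, -0.1, 0.2]
opening: 0.6
```

```bash
python3 g.py .48,.05,.17,-83 .47,.25,.17,-86
```

```text
t 13.17 p [ 0.4993 -0.2386  0.0905] az -77.7 tilt 0.37 F [-0.  -0.1  0.2] open_mm 52.8 q7 -0.55
.48,.05,.17,-83 -> [-28.64  -4.24  -7.85] turn 5.3 rows 8
.47,.25,.17,-86 -> [-48.39  -7.54  -7.78] turn 8.3 rows 12
```

send_rows --series '[{"delta_pos":[0,0,-3],"turn":0,"jaw":0.4},{"delta_pos":[-2,0,-6],"turn":1,"jaw":0.4},{"delta_pos":[-6,0,-7.8],"turn":2,"jaw":0.4},{"delta_pos":[-10,0,-7.8],"turn":3,"jaw":0.4},{"delta_pos":[-14,0,-7.8],"turn":4,"jaw":0.4},{"delta_pos":[-18,0,-7.8],"turn":5,"jaw":0.4},{"delta_pos":[-21,0,-7.8],"turn":6,"jaw":0.4},{"delta_pos":[-24,0,-7.8],"turn":7,"jaw":0.4}]'

```text
clock: 13.83
tool_pos: [0.4492, -0.0032, 0.1709]
eef_rot: [0.739, -0.673, -0.0, -0.0]
contact_force: [0.9, 0.6, -0.3]
opening: 0.6
```

```bash
python3 - <<'E'
from h import *
for n in P: cv2.imwrite(f"pics/{n}12.png",vision.snapshot(n))
E
python3 g.py
```

```text
t 13.93 p [4.483e-01 4.000e-04 1.703e-01] az -84.2 tilt 0.27 F [-0.3 -0.1  0.4] open_mm 52.8 q7 -0.96
```

View pics/top12.png

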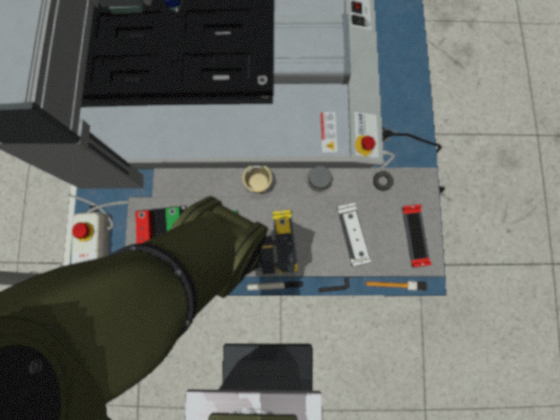

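Run:
```python
from h import *
t=cv2.imread("pics/top12.png");a=cv2.imread("pics/side12.png")
h=cv2.cvtColor(t,cv2.COLOR_BGR2HSV); m=((h[...,1]<40)&(h[...,2]>135)).astype(np.uint8)
w=np.zeros_like(m); w[196:272,334:376]=m[196:272,334:376]; w=cv2.morphologyEx(w,cv2.MORPH_CLOSE,np.ones((5,5)))
ys,xs=np.nonzero(w);print("white blob incl stops centre",onz("top",[[xs.mean(),ys.mean()]],.058)[0])
big=cv2.resize(a,None,fx=4,fy=4,interpolation=cv2.INTER_CUBIC)
bt=cv2.resize(t,None,fx=4,fy=4,interpolation=cv2.INTER_CUBIC)
def pl(n,b,X,col): cv2.polylines(b,[((proj(n,X)+.5)*4).round().astype(np.int32)],True,col,1)
c=np.array([.5205,.2265]);u=np.array([-np.sin(.085),np.cos(.085)])
for n,s in(("red",.037),("green",-.037)):
    p=c+s*u;print(n,p)
    for nn,b in(("side",big),("top",bt)): pl(nn,b,box(*p,.063,.085,H=0)[[0,2,6,4]],(255,0,255))
pl("top",bt,box(.5166,-.236,.061,.217,H=0)[[0,2,6,4]],(255,0,255))
pl("top",bt,box(.5166,-.236,.033,.217,.146,.044,0)[[0,2,6,4]],(255,255,0))
cv2.imwrite("pics/o12.png",np.hstack([big[1040:1320,1100:1420],bt[800:1080,480:780-100],bt[800:1080,1310:1530]]))
```

```text
white blob incl stops centre [ 0.49624699 -0.22746352  0.058     ]
red [0.51735879 0.26336642]
green [0.52364121 0.18963358]
```

View pics/o12.png

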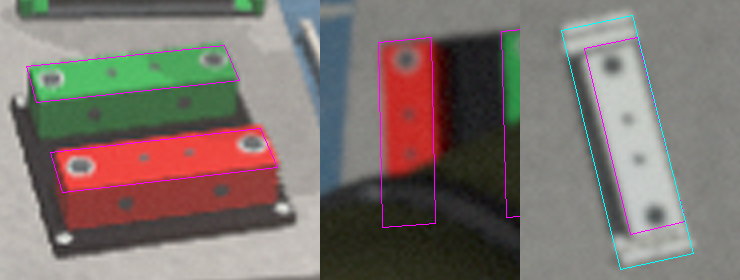

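```bash
python3 g.py .5175,.2635,.15,-85.1
```

```text
t 13.93 p [4.483e-01 4.000e-04 1.703e-01] az -84.2 tilt 0.27 F [-0.3 -0.1  0.4] open_mm 52.8 q7 -0.96
.5175,.2635,.15,-85.1 -> [-25.46  -9.56   2.11] turn 0.9 rows 7
```

send_rows --series '[{"delta_pos":[-3.5,-1.3,0],"turn":0.9,"jaw":0.4},{"delta_pos":[-7.3,-2.7,0],"turn":0.9,"jaw":0.4},{"delta_pos":[-11,-4.1,0],"turn":0.9,"jaw":0.4},{"delta_pos":[-14.8,-5.5,0],"turn":0.9,"jaw":0.4},{"delta_pos":[-18.5,-6.9,0.5],"turn":0.9,"jaw":0.4},{"delta_pos":[-22.2,-8.3,1],"turn":0.9,"jaw":0.4},{"delta_pos":[-25.5,-9.5,2],"turn":0.9,"jaw":0.4},{"delta_pos":[-25.5,-9.5,2],"turn":0.9,"jaw":0.4}]'

```text
clock: 14.6
tool_pos: [0.5209, 0.2665, 0.1485]
eef_rot: [0.738, -0.675, -0.002, -0.002]
contact_force: [-0.4, 0.6, -0.4]
opening: 0.597
```

send_rows --series '[{"delta_pos":[0,0,1],"turn":0,"jaw":0.4},{"delta_pos":[0,0,2],"turn":0,"jaw":0.4},{"delta_pos":[0,0,2],"turn":0,"jaw":0.4}]'

```text
clock: 14.85
tool_pos: [0.5196, 0.2547, 0.1288]
eef_rot: [0.733, -0.68, -0.0, 0.002]
contact_force: [0.2, 1.1, -0.1]
opening: 0.6
```

```bash
python3 - <<'E'
from h import *
im={n:vision.snapshot(n) for n in P}
a=im["side"];b=im["top"]
cv2.imwrite("pics/c13.png",np.hstack([cv2.resize(a[160:340,250:400],None,fx=2.6,fy=2.6),cv2.resize(b[150:330,60:210],None,fx=2.6,fy=2.6)]))
E
python3 g.py .5175,.2635,.0505,-85.1
```

```text
t 14.95 p [0.5206 0.2552 0.1304] az -85.8 tilt 0.11 F [-0.1  0.5 -0.1] open_mm 52.7 q7 -1.42
.5175,.2635,.0505,-85.1 -> [-0.86  0.24  7.98] turn -0.7 rows 2
```

View pics/c13.png

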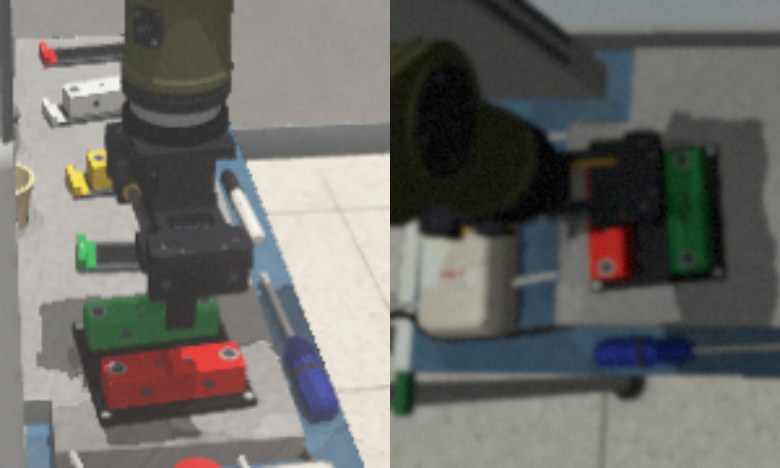

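send_rows --series '[{"delta_pos":[-0.8,0.25,0],"turn":-0.7,"jaw":0.4},{"delta_pos":[-0.8,0.25,0],"turn":-0.7,"jaw":0.4},{"delta_pos":[-0.8,0.25,2],"turn":-0.7,"jaw":0.4},{"delta_pos":[-0.8,0.25,3.5],"turn":-0.7,"jaw":0.4},{"delta_pos":[-0.8,0.25,3.5],"turn":-0.7,"jaw":0.4},{"delta_pos":[-0.8,0.25,3.5],"turn":-0.7,"jaw":0.4}]'

```text
clock: 15.45
tool_pos: [0.5174, 0.2653, 0.0957]
eef_rot: [0.738, -0.675, -0.0, 0.0]
contact_force: [0.6, -0.5, 0.1]
opening: 0.599
```

```bash
python3 g.py .5175,.2635,.0505,-85.1
```

```text
t 15.45 p [0.5174 0.2653 0.0957] az -84.9 tilt 0.05 F [ 0.6 -0.5  0.1] open_mm 52.7 q7 -1.39
.5175,.2635,.0505,-85.1 -> [ 0.18 -0.    4.52] turn 0.2 rows 2
```

send_rows --series '[{"delta_pos":[0.1,0,1.5],"turn":0.2,"jaw":0.4},{"delta_pos":[0.1,0,3],"turn":0.2,"jaw":0.4},{"delta_pos":[0.1,0,4.2],"turn":0.2,"jaw":0.4},{"delta_pos":[0.1,0,4.5],"turn":0.2,"jaw":0.4},{"delta_pos":[0.1,0,4.5],"turn":0.2,"jaw":0.4},{"delta_pos":[0.1,0,4.5],"turn":0.2,"jaw":0.4}]'

```text
clock: 15.95
tool_pos: [0.5183, 0.2644, 0.0513]
eef_rot: [0.737, -0.676, 0.0, -0.0]
contact_force: [-1.0, -0.4, -0.3]
opening: 0.601
```

```bash
python3 g.py .5175,.2635,.0505,-85.1
```

```text
t 15.95 p [0.5183 0.2644 0.0513] az -85.1 tilt 0.05 F [-1.  -0.4 -0.3] open_mm 52.9 q7 -1.36
.5175,.2635,.0505,-85.1 -> [0.08 0.08 0.08] turn 0.0 rows 1
```

send_rows --series '[{"delta_pos":[0,0.05,0],"turn":0,"jaw":0.6},{"delta_pos":[0,0.05,0],"turn":0,"jaw":0.8},{"delta_pos":[0,0.05,0],"turn":0,"jaw":0.8},{"delta_pos":[0,0.05,0],"turn":0,"jaw":0.8},{"delta_pos":[0,0.05,0],"turn":0,"jaw":0.8},{"delta_pos":[0,0.05,0],"turn":0,"jaw":0.8}]' --force 35

```text
clock: 16.45
tool_pos: [0.5178, 0.2637, 0.0513]
eef_rot: [0.737, -0.676, 0.0, -0.0]
contact_force: [-1.3, -3.4, 5.9]
opening: 0.362
```

send_rows --series '[{"delta_pos":[0,0,-0.5],"turn":0,"jaw":0.8},{"delta_pos":[0,0,-1.5],"turn":0,"jaw":0.8},{"delta_pos":[0,0,-3.5],"turn":0,"jaw":0.8},{"delta_pos":[0,0,-6],"turn":0,"jaw":0.8},{"delta_pos":[0,0,-9],"turn":0,"jaw":0.8},{"delta_pos":[0,0,-12],"turn":0,"jaw":0.8},{"delta_pos":[0,0,-12],"turn":0,"jaw":0.8},{"delta_pos":[0,0,-12],"turn":0,"jaw":0.8}]'

```text
clock: 17.12
tool_pos: [0.518, 0.2651, 0.1725]
eef_rot: [0.737, -0.676, 0.0, -0.002]
contact_force: [-1.4, 0.7, -1.9]
opening: 0.36
```

```bash
python3 - <<'E'
from h import *
im={n:vision.snapshot(n) for n in P}
a=im["side"];b=im["top"]
cv2.imwrite("pics/c14.png",np.hstack([cv2.resize(a[160:340,250:400],None,fx=2.6,fy=2.6),cv2.resize(b[150:330,60:210],None,fx=2.6,fy=2.6)]))
E
python3 g.py .48,0,.17,-84 .5145,-.3833,.13,-83.7
```

```text
t 17.22 p [0.5162 0.2646 0.17  ] az -85.0 tilt 0.12 F [-0.7  0.3 -1.8] open_mm 32.0 q7 -1.46
.48,0,.17,-84 -> [26.05  5.9   0.  ] turn -1.0 rows 7
.5145,-.3833,.13,-83.7 -> [64.54  5.78  3.99] turn -1.3 rows 16
```

View pics/c14.png

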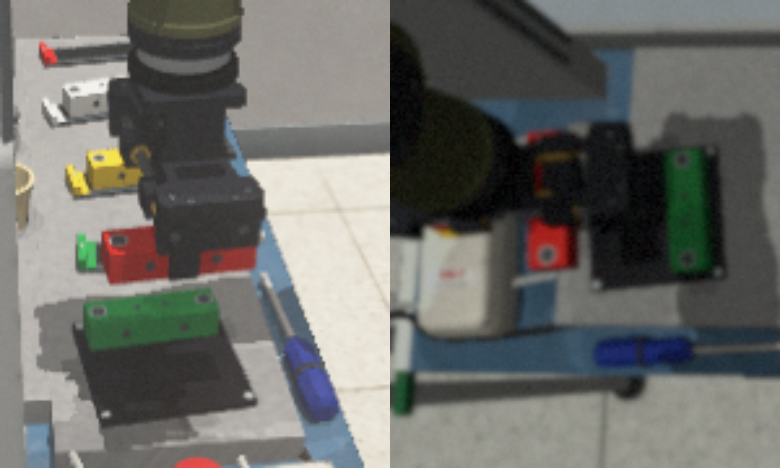

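send_rows --series '[{"delta_pos":[1,0.2,0],"turn":0,"jaw":0.8},{"delta_pos":[3,0.7,0],"turn":0,"jaw":0.8},{"delta_pos":[6,1.4,0],"turn":0,"jaw":0.8},{"delta_pos":[9.5,2.1,0],"turn":-0.5,"jaw":0.8},{"delta_pos":[13,3,0],"turn":-0.5,"jaw":0.8},{"delta_pos":[16.5,3.8,0],"turn":-1,"jaw":0.8},{"delta_pos":[20,4.5,0],"turn":-1,"jaw":0.8},{"delta_pos":[23.5,5.2,0],"turn":-1,"jaw":0.8}]'

```text
clock: 17.88
tool_pos: [0.484, 0.0233, 0.1698]
eef_rot: [0.743, -0.67, -0.001, 0.001]
contact_force: [1.0, -0.1, -1.8]
opening: 0.361
```

send_rows --series '[{"delta_pos":[3.5,0.2,0],"turn":0,"jaw":0.8},{"delta_pos":[7,0.4,0],"turn":0,"jaw":0.8},{"delta_pos":[10.5,0.4,0],"turn":0,"jaw":0.8},{"delta_pos":[14,0.4,0],"turn":0,"jaw":0.8},{"delta_pos":[17.5,0.4,0],"turn":0,"jaw":0.8},{"delta_pos":[21,0.4,0],"turn":0,"jaw":0.8},{"delta_pos":[24.5,0.4,0],"turn":0,"jaw":0.8},{"delta_pos":[28,0.4,0],"turn":0,"jaw":0.8}]'

```text
clock: 18.55
tool_pos: [0.509, -0.2552, 0.1694]
eef_rot: [0.742, -0.67, -0.002, 0.0]
contact_force: [0.9, -0.2, -2.4]
opening: 0.361
```

```bash
python3 g.py .5145,-.3833,.13,-83.6
```

```text
t 18.55 p [ 0.509  -0.2552  0.1694] az -84.1 tilt 0.18 F [ 0.9 -0.2 -2.4] open_mm 31.8 q7 -0.65
.5145,-.3833,.13,-83.6 -> [12.81  0.75  3.92] turn -0.5 rows 4
```

send_rows --series '[{"delta_pos":[3.5,0.2,0],"turn":-0.5,"jaw":0.8},{"delta_pos":[7,0.4,0],"turn":-0.5,"jaw":0.8},{"delta_pos":[10,0.6,1],"turn":-0.5,"jaw":0.8},{"delta_pos":[12,0.7,2.5],"turn":-0.5,"jaw":0.8},{"delta_pos":[12.8,0.7,3.9],"turn":-0.5,"jaw":0.8},{"delta_pos":[12.8,0.7,3.9],"turn":-0.5,"jaw":0.8},{"delta_pos":[12.8,0.7,3.9],"turn":-0.5,"jaw":0.8},{"delta_pos":[12.8,0.7,3.9],"turn":-0.5,"jaw":0.8}]'

```text
clock: 19.22
tool_pos: [0.5172, -0.3789, 0.1313]
eef_rot: [0.746, -0.666, -0.001, -0.001]
contact_force: [0.2, 0.4, -1.0]
opening: 0.358
```

```bash
python3 g.py .5145,-.3833,.053,-83.6
```

```text
t 19.22 p [ 0.5172 -0.3789  0.1313] az -83.5 tilt 0.16 F [ 0.2  0.4 -1. ] open_mm 31.5 q7 -0.52
.5145,-.3833,.053,-83.6 -> [0.43 0.32 7.83] turn 0.1 rows 2
```

send_rows --series '[{"delta_pos":[0.4,0.3,1.5],"turn":0.1,"jaw":0.8},{"delta_pos":[0.4,0.3,3.5],"turn":0.1,"jaw":0.8},{"delta_pos":[0.4,0.3,5.5],"turn":0.1,"jaw":0.8},{"delta_pos":[0.4,0.3,7],"turn":0.1,"jaw":0.8},{"delta_pos":[0.4,0.3,7.6],"turn":0.1,"jaw":0.8},{"delta_pos":[0.4,0.3,7.7],"turn":0.1,"jaw":0.8},{"delta_pos":[0.4,0.3,7.7],"turn":0.1,"jaw":0.8}]'

```text
clock: 19.8
tool_pos: [0.5152, -0.3849, 0.0554]
eef_rot: [0.746, -0.666, 0.0, -0.0]
contact_force: [0.2, -0.1, -1.5]
opening: 0.361
```

```bash
python3 - <<'E'
from h import *
a=vision.snapshot("side")
big=cv2.resize(a,None,fx=7,fy=7,interpolation=cv2.INTER_CUBIC)
def pl(X,col): cv2.polylines(big,[((proj("side",X)+.5)*7).round().astype(np.int32)],True,col,1)
pl(box(.5145,-.3833,.033,.111,.146,.044,0)[[0,2,6,4]],(255,0,255))
pl(box(.5145,-.3833,.064,.111,H=0)[[0,2,6,4]],(255,255,0))
cv2.imwrite("pics/c15.png",big[155*7:205*7,245*7:345*7])
E
python3 g.py .5145,-.3833,.0495,-83.6
```

```text
t 19.85 p [ 0.5153 -0.3854  0.0559] az -83.6 tilt 0.09 F [-0.9 -0.2 -1.1] open_mm 32.0 q7 -0.48
.5145,-.3833,.0495,-83.6 -> [-0.22  0.06  0.64] turn -0.0 rows 1
```

View pics/c15.png

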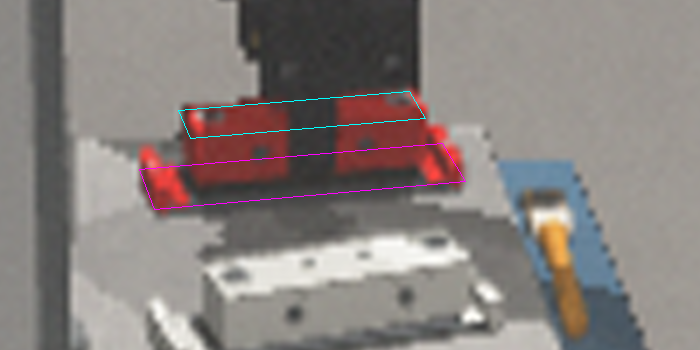

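send_rows --series '[{"delta_pos":[-0.15,0,0.3],"turn":0,"jaw":0.8},{"delta_pos":[-0.15,0,0.6],"turn":0,"jaw":0.8},{"delta_pos":[-0.15,0,0.62],"turn":0,"jaw":0.8},{"delta_pos":[-0.15,0,0.62],"turn":0,"jaw":0.4},{"delta_pos":[-0.15,0,0.62],"turn":0,"jaw":0.4},{"delta_pos":[-0.15,0,0.62],"turn":0,"jaw":0.4},{"delta_pos":[-0.15,0,-1],"turn":0,"jaw":0.4},{"delta_pos":[-0.15,0,-4],"turn":0,"jaw":0.4}]'

```text
clock: 20.52
tool_pos: [0.5122, -0.3824, 0.092]
eef_rot: [0.745, -0.667, -0.004, 0.0]
contact_force: [0.7, 0.7, 0.4]
opening: 0.601
```

send_rows --series '[{"delta_pos":[0,0,-4],"turn":0,"jaw":0.4},{"delta_pos":[-2,0,-7],"turn":0,"jaw":0.4},{"delta_pos":[-6,0,-8],"turn":0,"jaw":0.4},{"delta_pos":[-10,0,-8],"turn":0,"jaw":0.4},{"delta_pos":[-14,0,-8],"turn":0,"jaw":0.4},{"delta_pos":[-18,0,-8],"turn":0,"jaw":0.4},{"delta_pos":[-22,0,-8],"turn":0,"jaw":0.4},{"delta_pos":[-26,0,-8],"turn":0,"jaw":0.4}]'

```text
clock: 21.18
tool_pos: [0.4851, -0.1242, 0.1749]
eef_rot: [0.745, -0.667, 0.0, -0.0]
contact_force: [1.0, 0.6, 0.7]
opening: 0.605
```

```bash
python3 g.py .46,.1,.17,-85 .523,.19,.13,-85.1
```

```text
t 21.18 p [ 0.4851 -0.1242  0.1749] az -83.7 tilt 0.03 F [1.  0.6 0.7] open_mm 53.2 q7 -0.78
.46,.1,.17,-85 -> [-22.56   0.04   0.49] turn 1.3 rows 6
.523,.19,.13,-85.1 -> [-30.81  -7.21   4.49] turn 1.4 rows 8
```

send_rows --series '[{"delta_pos":[-4,-0.9,0],"turn":0.5,"jaw":0.4},{"delta_pos":[-8,-1.8,0],"turn":1,"jaw":0.4},{"delta_pos":[-12,-2.8,0],"turn":1.4,"jaw":0.4},{"delta_pos":[-16,-3.7,0],"turn":1.4,"jaw":0.4},{"delta_pos":[-20,-4.6,0],"turn":1.4,"jaw":0.4},{"delta_pos":[-24,-5.6,0],"turn":1.4,"jaw":0.4},{"delta_pos":[-28,-6.5,0],"turn":1.4,"jaw":0.4},{"delta_pos":[-30.5,-7.2,1],"turn":1.4,"jaw":0.4}]'

```text
clock: 21.85
tool_pos: [0.5242, 0.1911, 0.1656]
eef_rot: [0.739, -0.674, -0.0, -0.002]
contact_force: [0.6, 0.5, 0.1]
opening: 0.6
```

send_rows --series '[{"delta_pos":[0,0,2],"turn":0,"jaw":0.4},{"delta_pos":[0,0,3.5],"turn":0,"jaw":0.4},{"delta_pos":[0,0,3.5],"turn":0,"jaw":0.4},{"delta_pos":[0,0,3.5],"turn":0,"jaw":0.4},{"delta_pos":[0,0,3.5],"turn":0,"jaw":0.4}]'

```text
clock: 22.27
tool_pos: [0.524, 0.1847, 0.1305]
eef_rot: [0.737, -0.676, 0.0, -0.0]
contact_force: [1.2, 1.5, 1.3]
opening: 0.601
```

```bash
python3 - <<'E'
from h import *
im={n:vision.snapshot(n) for n in P}
a=im["side"];b=im["top"]; cv2.imwrite("pics/top16.png",b)
cv2.imwrite("pics/c16.png",np.hstack([cv2.resize(a[160:340,250:400],None,fx=2.4,fy=2.4),cv2.resize(b[150:330,80:250],None,fx=2.4,fy=2.4)]))
E
python3 g.py .5235,.1897,.0505,-85.1
```

```text
t 22.37 p [0.5243 0.1849 0.1308] az -85.1 tilt 0.11 F [-0.3 -0.  -0.8] open_mm 52.5 q7 -1.28
.5235,.1897,.0505,-85.1 -> [-0.49  0.05  8.03] turn -0.0 rows 2
```

View pics/c16.png

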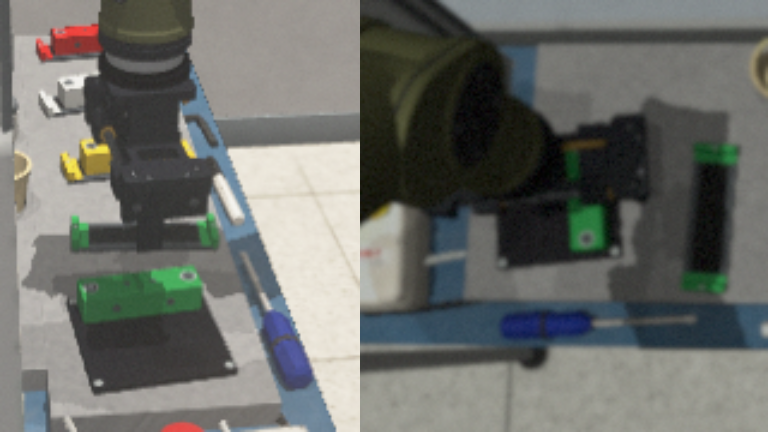

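View pics/top16.png

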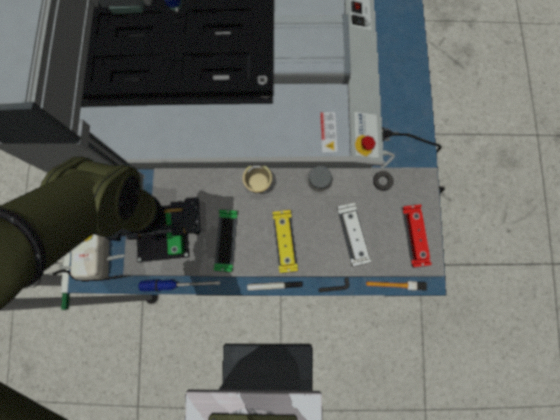

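send_rows --series '[{"delta_pos":[-0.45,0.05,0.5],"turn":0,"jaw":0.4},{"delta_pos":[-0.45,0.05,2],"turn":0,"jaw":0.4},{"delta_pos":[-0.45,0.05,4],"turn":0,"jaw":0.4},{"delta_pos":[-0.45,0.05,6],"turn":0,"jaw":0.4},{"delta_pos":[-0.45,0.05,7.5],"turn":0,"jaw":0.4},{"delta_pos":[-0.45,0.05,8],"turn":0,"jaw":0.4},{"delta_pos":[-0.45,0.05,8],"turn":0,"jaw":0.4},{"delta_pos":[-0.45,0.05,8],"turn":0,"jaw":0.4}]'

```text
clock: 23.03
tool_pos: [0.523, 0.1898, 0.0502]
eef_rot: [0.737, -0.676, 0.0, -0.0]
contact_force: [-0.2, -0.2, -0.5]
opening: 0.6
```

```bash
python3 g.py .5235,.1897,.0505,-85.1
```

```text
t 23.03 p [0.523  0.1898 0.0502] az -85.1 tilt 0.04 F [-0.2 -0.2 -0.5] open_mm 52.8 q7 -1.22
.5235,.1897,.0505,-85.1 -> [ 0.02 -0.05 -0.03] turn 0.0 rows 1
```

send_rows --series '[{"delta_pos":[0,0,0],"turn":0,"jaw":0.6},{"delta_pos":[0,0,0],"turn":0,"jaw":0.8},{"delta_pos":[0,0,0],"turn":0,"jaw":0.8},{"delta_pos":[0,0,0],"turn":0,"jaw":0.8},{"delta_pos":[0,0,0],"turn":0,"jaw":0.8},{"delta_pos":[0,0,0],"turn":0,"jaw":0.8}]' --force 35

```text
clock: 23.53
tool_pos: [0.5233, 0.1892, 0.0506]
eef_rot: [0.737, -0.676, 0.001, -0.0]
contact_force: [-0.8, -2.0, 5.1]
opening: 0.364
```

send_rows --series '[{"delta_pos":[0,0,-0.5],"turn":0,"jaw":0.8},{"delta_pos":[0,0,-1.5],"turn":0,"jaw":0.8},{"delta_pos":[0,0,-3.5],"turn":0,"jaw":0.8},{"delta_pos":[0,0,-6],"turn":0,"jaw":0.8},{"delta_pos":[0,0,-8],"turn":0,"jaw":0.8},{"delta_pos":[0,0,-8],"turn":0,"jaw":0.8},{"delta_pos":[0,0,-8],"turn":0,"jaw":0.8}]'

```text
clock: 24.12
tool_pos: [0.5229, 0.1905, 0.1307]
eef_rot: [0.737, -0.676, 0.0, -0.001]
contact_force: [0.6, 0.4, -2.4]
opening: 0.355
```

```bash
python3 g.py .5028,.0672,.13,-93.4
```

```text
t 24.12 p [0.5229 0.1905 0.1307] az -85.0 tilt 0.12 F [ 0.6  0.4 -2.4] open_mm 31.3 q7 -1.29
.5028,.0672,.13,-93.4 -> [12.11  3.08  0.05] turn 8.4 rows 3
```

send_rows --series '[{"delta_pos":[1.5,0.4,0],"turn":1,"jaw":0.8},{"delta_pos":[4,1,0],"turn":3,"jaw":0.8},{"delta_pos":[7,1.8,0],"turn":5,"jaw":0.8},{"delta_pos":[10,2.5,0],"turn":7,"jaw":0.8},{"delta_pos":[12,3,0],"turn":8.4,"jaw":0.8},{"delta_pos":[12.1,3.1,0],"turn":8.4,"jaw":0.8},{"delta_pos":[12.1,3.1,0],"turn":8.4,"jaw":0.8},{"delta_pos":[12.1,3.1,0],"turn":8.4,"jaw":0.8}]'

```text
clock: 24.78
tool_pos: [0.5014, 0.0667, 0.1289]
eef_rot: [-0.685, 0.728, 0.001, -0.001]
contact_force: [-0.4, 0.7, -1.2]
opening: 0.361
```

```bash
python3 g.py .5028,.0672,.053,-93.4
```

```text
t 24.78 p [0.5014 0.0667 0.1289] az -93.5 tilt 0.12 F [-0.4  0.7 -1.2] open_mm 31.7 q7 -1.16
.5028,.0672,.053,-93.4 -> [-0.05 -0.15  7.59] turn -0.1 rows 2
```

send_rows --series '[{"delta_pos":[0,-0.1,1.5],"turn":0,"jaw":0.8},{"delta_pos":[0,-0.1,3.5],"turn":0,"jaw":0.8},{"delta_pos":[0,-0.1,5.5],"turn":0,"jaw":0.8},{"delta_pos":[0,-0.1,7],"turn":0,"jaw":0.8},{"delta_pos":[0,-0.1,7.5],"turn":0,"jaw":0.8},{"delta_pos":[0,-0.1,7.5],"turn":0,"jaw":0.8},{"delta_pos":[0,-0.1,7.5],"turn":0,"jaw":0.8}]'

```text
clock: 25.37
tool_pos: [0.5032, 0.0671, 0.0547]
eef_rot: [-0.686, 0.728, 0.0, 0.0]
contact_force: [-0.8, -0.1, -1.9]
opening: 0.359
```

```bash
python3 - <<'E'
from h import *
im={n:vision.snapshot(n) for n in P}
a=im["side"];b=im["top"]
cv2.imwrite("pics/c17.png",np.hstack([cv2.resize(a[190:300,260:400],None,fx=2.7,fy=2.7),cv2.resize(b[180:290,150:290],None,fx=2.7,fy=2.7)]))
E
python3 g.py .5028,.0672,.0486,-93.4
```

```text
t 25.47 p [0.5037 0.0669 0.0554] az -93.4 tilt 0.08 F [ 0.6 -0.5 -1.8] open_mm 31.6 q7 -1.08
.5028,.0672,.0486,-93.4 -> [-0.03  0.09  0.68] turn -0.0 rows 1
```

View pics/c17.png

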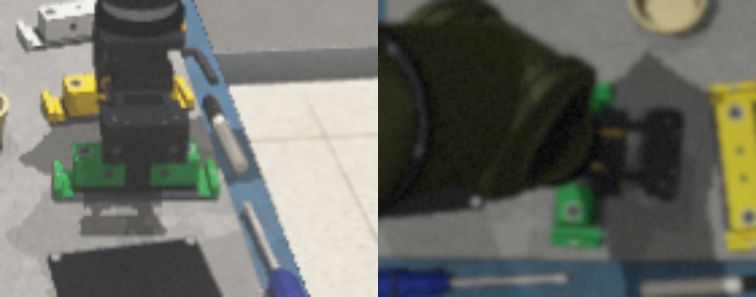

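send_rows --series '[{"delta_pos":[0,0.05,0.3],"turn":0,"jaw":0.8},{"delta_pos":[0,0.05,0.6],"turn":0,"jaw":0.8},{"delta_pos":[0,0.05,0.67],"turn":0,"jaw":0.8},{"delta_pos":[0,0.05,0.67],"turn":0,"jaw":0.4},{"delta_pos":[0,0.05,0.67],"turn":0,"jaw":0.4},{"delta_pos":[0,0.05,0.67],"turn":0,"jaw":0.4},{"delta_pos":[0,0.05,-1],"turn":0,"jaw":0.4},{"delta_pos":[0,0.05,-4],"turn":0,"jaw":0.4}]'

```text
clock: 26.13
tool_pos: [0.501, 0.0664, 0.0932]
eef_rot: [-0.685, 0.728, 0.002, -0.002]
contact_force: [0.8, 0.3, 0.1]
opening: 0.598
```

send_rows --series '[{"delta_pos":[0,0,-4],"turn":0,"jaw":0.4},{"delta_pos":[-2,0,-8],"turn":0,"jaw":0.4},{"delta_pos":[-6,0,-10],"turn":0,"jaw":0.4},{"delta_pos":[-10,1,-10],"turn":0,"jaw":0.4},{"delta_pos":[-13,2,-10],"turn":0,"jaw":0.4},{"delta_pos":[-15,3,-10],"turn":0,"jaw":0.4},{"delta_pos":[-15,3,-10],"turn":0,"jaw":0.4},{"delta_pos":[-15,3,-10],"turn":0,"jaw":0.4}]'

```text
clock: 26.8
tool_pos: [0.4809, 0.2195, 0.1945]
eef_rot: [-0.687, 0.727, 0.0, -0.0]
contact_force: [0.9, -0.8, 0.6]
opening: 0.6
```

```bash
cat > chk.py <<'E'
from h import *
from cr import *
im={n:vision.snapshot(n) for n in P}
bt=cv2.resize(im["top"],None,fx=4,fy=4,interpolation=cv2.INTER_CUBIC)
def pl(b,X,col): cv2.polylines(b,[((proj("top",X)+.5)*4).round().astype(np.int32)],True,col,1)
for c,(x,y,w) in CR.items():
    pl(bt,box(x,y,.033,w,.146,.044,0)[[0,2,6,4]],(255,0,255)); pl(bt,box(x,y,.061,w,H=0)[[0,2,6,4]],(255,255,0))
o=bt[780:1120,820:1760]
cv2.imwrite("pics/fin.png",cv2.resize(o,(800,int(340*800/940))))
a=im["side"];cv2.imwrite("pics/finS.png",cv2.resize(a[160:340,250:400],None,fx=3.2,fy=3.2)); cv2.imwrite("pics/finT.png",im["top"])
E
python3 chk.py; python3 g.py
```

```text
t 26.9 p [0.4821 0.2168 0.1948] az -93.6 tilt 0.06 F [ 0.4 -0.9  0.7] open_mm 52.5 q7 -1.49
```

View pics/fin.png

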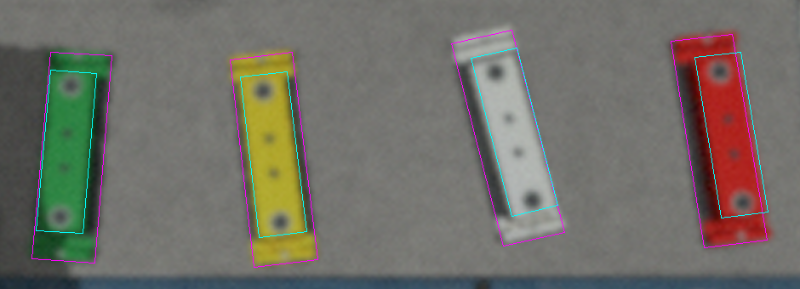

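View pics/finS.png

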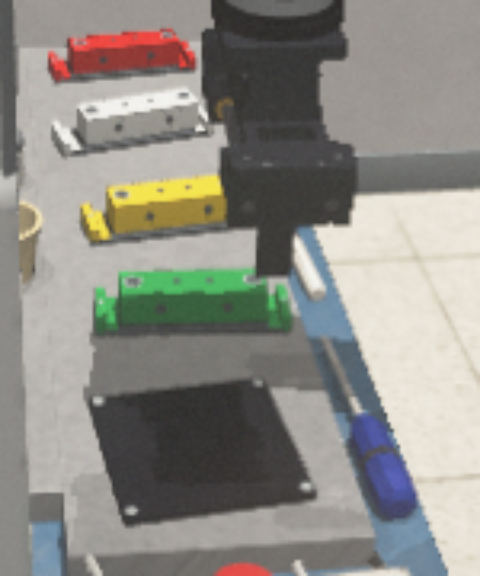

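send_rows --series '[{"delta_pos":[0,0,-1],"turn":0,"jaw":0.4},{"delta_pos":[0,0,-1],"turn":0,"jaw":0.4},{"delta_pos":[0,0,-1],"turn":0,"jaw":0.4},{"delta_pos":[0,0,-1],"turn":0,"jaw":0.4},{"delta_pos":[0,0,-1],"turn":0,"jaw":0.4},{"delta_pos":[0,0,-1],"turn":0,"jaw":0.4}]'

```text
clock: 27.4
tool_pos: [0.4817, 0.2179, 0.2046]
eef_rot: [-0.685, 0.728, 0.0, -0.0]
contact_force: [0.4, 0.3, -0.3]
opening: 0.603
```

Run:
```python
from h import *
a=cv2.imread("pics/top0.png").astype(int);b=vision.snapshot("top").astype(int)
d=np.abs(a-b).max(2)[160:200,235:340]; print("cup/jar region diff px>40:",(d>40).sum())
print(order.finish_job())
```

```text
cup/jar region diff px>40: 0
the job is handed in; nothing more can be done
None
```

All four bars are in their cradles and the job is handed in, finished at about 27.5 s of the 106 s allowed. I lifted yellow and white off the top layer first, then red and green off the plate, and laid each bar level in the cradle of its colour. I gripped the white bar about 15 mm off its middle to keep the gripper clear of the machine column.

- **Bar positions:** in the last top picture each bar's outline lay over its expected seated outline to within a few millimetres, by eye. The limit is 13 mm. The side picture showed all four flat between their stops.
- **Cup and jar:** the area around them showed no pixel changed by more than 40 grey levels between the first and last top pictures.
- **Arm:** it ended open and about 20 cm above the work surface, with only noise on the force reading.
- **Disagreement:** the side camera's cradle estimates were up to 8 mm away from the top camera's. I used the top camera's values.
- **Not verified:** no verdict was reported, and I did not measure the bars' heights or tilts directly. I judged those from the pictures and the gripper height at release.

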